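Seat the mould plate and lock the toggle clamp

ROBOT

A 7-joint arm with a two-finger parallel gripper is mounted at the origin on the work surface. World frame = base frame: x ahead of the robot, y to its left, z up, the work surface at z = 0. Lengths are in m, angles in rad, forces in N, time in s.
With the tool pointing down it reaches from about 0.4 to 0.875 m from the base axis. Payload 4.4 kg.
Tool frame: the origin (TCP) lies between the finger pads; the fingertips stand 19 mm ahead of it and the grasp point (between the pads) is the TCP; z points along the fingers, y is the direction in which the jaws open and shut (so a half turn about z gives the same grasp; the last joint's range is limited). The gripper opens to 85 mm and grips with 20 to 120 N. Pads are 22 mm wide; open, the fingers measure 114 mm over their backs; the gripper's body (76 mm by 85 mm) begins 54 mm behind the grasp point. The pads swing forward as they close: fully open they stand 13 mm farther back than shut.
Start: joints at [-1.24, 0.628, 0.038, 1.517, -0.027, 0.996, -0.02], TCP at [0.251, 0.6, 0.25] pointing down, gripper open.
Joint ranges: [-3.06, 3.06], [-0.37, 2.12], [-1.25, 1.32], [0.18, 2.47], [-1.1, 4.24], [0.23, 1.98], [-2.94, 2.94]. Speed limits (rad/s): [2.57, 2.57, 3.14, 3.14, 3.14, 3.14, 3.14].

INTERFACE

Orientations are given as a unit quaternion [w, x, y, z].
In Python, from cell import robot gives the robot as it stands.
- The arm moves only by the tool apply_moves, never from a script. Its argument "moves" is a list of rows, each a list of 2 entries, a list of its own where there are three numbers: the shift along the tool's x, y, z scaled (see below), then the turn, a rotation vector about the tool's x, y, z scaled (see below). In form: [[[x, y, z], [wx, wy, wz]], ...]. A call has 1 to 20 rows; each row is the pose to reach, as a shift and turn from the pose commanded when the call began, along the tool's axes at that moment; what a row does not reach only later rows make up. The controller multiplies each number of a shift by 50 cm and each number of a turn by 60 degrees. A row lasts 1/10 s, in which the tool goes at most 50 mm and 8.59 degrees, less where a joint would pass 70% of its speed; a pose out of reach is approached as far as the arm can. A call with a number of a shift or a turn outside -1 to 1 is refused whole. A call with a gripper value outside its range is refused whole. "grip" is the opening, from -1 (shut) to 1 (fully open), set as the call begins (left out, the last holds). The fingers move at their own pace and stop on an object; the grip force is fixed at half the most. Time passes only in rows, so rows that repeat a pose let the fingers close. It gives the time, the measured TCP pose, the force and the opening at its end, in the units of the state.
- robot.observe(): the state, without advancing time (a new reading comes with each control period).
- robot.camera(name): name is "side" or "top" or "wrist"; returns a dict with "img" (420x560x3 uint8, blue, green, red), "fx", "fy", "cx", "cy" (pixels), "k1" (the pictures are not rectified: a ray, as slopes to the right and down, at radius r is drawn at 1 + k1 r^2 times it, then the intrinsics apply), "eye" and "rotation" of the camera in the world; the wrist camera has in their place "mount" (4x4, takes a point from camera to tool coordinates, whose origin is the TCP and whose axes are the flange's). Camera axes: x right, y down, z forward; pixel columns grow to the right and rows downward; lengths in m; the calibration is good to about 2 mm. A picture is of the moment at which its call begins: read the wrist's pose just before it. There is no depth.
- robot.job_done(): hands the job in, once; it reports no verdict.
The state is a dict: "clock": time; "q": joint angles; "joint_velocities": joint speeds; "joint_efforts": joint torques, N m; "ee_pos": TCP position; "eef_rot": TCP orientation; "ft_force": force on the tool from outside, world axes, zero at the start; "ft_torque": the same for the moment, N m; "grip_width": opening from 0.0 (shut) to 1.0 (fully open).
Only numpy, scipy, OpenCV 4.12 (cv2) and the standard library are available. Lean on these libraries where they do the work, as an engineer would, in place of code of your own. Each camera call takes 0.05 s, during which the arm holds its last target.

TASK

On the forming bench, slide the loose aluminium mould plate along its channel until it is fully home, the sprung end stop pressed all the way back onto its buffer, easing it up rather than ramming it. Then push the toggle clamp's handle down over centre onto its stop so the pad holds the plate, without overloading the springy handle, let go, and leave the bowl, the tube and the tongs where they are.

Things in the scene. Friction and masses are not known exactly. Their poses are not given: they have to be found in the camera images.
- jig: Fixed steel jig; origin at bench level, x = the way the plate is pushed (towards the clamp), z up. Base plate x -190 to +165, y -55 to +55, top at z = 12 mm. Guide bars (z 12 to 22) form a channel 53 mm wide centred on y = 0, x -175 to -5 mm. Steel toggle clamp, 50 mm wide, beyond the stop; its arm, raised over the channel (top 160 mm above bench), comes down as the handle does.
- plate: Loose aluminium mould plate 90 x 50 x 20 mm, about 0.24 kg, a 30 mm round cavity 8 mm deep in its top, lying in the channel on the base plate 14 to 77 mm short of the stop face, 1.5 mm play each side. Origin at the centre of its underside, x along its length and (nearly) the jig's x. It slides with a few newtons.
- plate_nose (a point): Centre of the plate's leading face (the one that meets the sprung stop), 45 mm ahead of its origin and 10 mm above its underside.
- handle (a joint): Angle of the handle's lever, rad: 0 at the start, raised; it grows as it is pushed to the jig's +x and down; grip elevation = 1.10 - angle - flex (joint grip). From about 0.7 on it gets harder (up to about 15 N at the grip, varying) and tends to spring back, until dead centre, 1.00; it locks on its hard stop at 1.05, almost level.
- pad (a joint): How far the clamp's sprung rubber pad (18 mm across, 3.5 N per mm) is pushed back by the plate, m: 0 when free, 0.003 to 0.012 when locked. It comes down at jig x = -21 mm, give or take 4 mm, on the plate's front part.
- bowl: Loose dark steel bowl, 80 mm across, 35 mm high, beyond the jig; bystander. Origin at its underside.
- tube: Loose copper tube standing upright, 38 mm across, 55 mm high, beyond the jig; bystander. Origin at its underside.
- tongs: Loose steel tongs about 240 mm long lying flat to the left of the jig; bystander. Origin on the bench near the middle.
- clamp_seat (a point): Mark fixed to the jig (x 121, y 0, z 49 mm in its frame; same axes) near the handle's hinge. The clamp is bolted in slots on packing, so the true hinge axis (along y) lies up to 4 mm off in x and 5 mm off in z, differently each time and unreported. The handle, from the hinge towards +x and up, ends in a round black grip 18 mm thick, 57 to 145 mm from the hinge, its axis through the hinge.
- stop (a joint): Travel of the sprung end stop, m: a steel face 42 wide, 14 mm high across the channel, pushed along the jig's +x by the plate. Its block is set differently each time, unreported: the face at rest (0) stands at jig x = -16 to +22 mm. Its 6 mm travel is on a very light spring; home at 0.006 it meets its rubber buffer, and stays so when let go.
- buffer (a joint): How far the rubber buffer behind the end stop is squeezed, m (5 N per mm): 0 when not pressed. Squeezing it by 0.003 or more (15 N) means the plate is rammed in.
- grip (a joint): Flex of the handle's spring shank about the same hinge, rad, positive when the grip is pressed down; 50 N m per rad. 0.05 either way (22 N at 115 mm from the hinge) or more overloads it.
There are look-alikes about, which are no part of the job. What is shaped like the plate but brown, turquoise or yellow is not meant.

How it is judged:
On the way, in this order (a step that is already met when the one before it is completed fails the run):
1. the plate is home, the sprung stop pressed back, while the clamp is still open (value of joint stop above 0.0045 m and value of joint handle below 0.5 rad), for 0.2 s.
2. the handle is over centre and the pad presses on the plate (value of joint handle above 1.03 rad and value of joint pad above 0.0015 m), for 0.2 s.
At the end, for the whole second after the job is handed in: The handle rests past dead centre (angle above 1.03 rad) with the pad pushed back by more than 1.5 mm on the plate; the plate lies flat and at rest, still holding the sprung stop back to within 1.5 mm of its buffer (travel above 4.5 mm) (all of step 2 and velocity of joint handle below 0.05 rad/s and value of joint stop above 0.0045 m and angle between plate's own z axis and vertical below 0.05 rad and linear speed of plate below 0.01 m/s); the robot touches nothing.
It fails at once if the plate is rammed onto the stop's buffer (squeezed by over 3 mm, 15 N) before clamping (value of joint buffer above 0.003 m and value of joint handle below 0.5 rad).
It fails at once if the handle is overloaded (its shank flexed by over 0.05 rad either way) (value of joint grip above 0.05 rad or value of joint grip below -0.05 rad).
It fails at once if the bowl, the tube or the tongs are moved by more than 20 mm (distance of any of bowl, tube, tongs from where it was at the start of the episode above 0.02 m).
It also fails if it takes over 61 s, if anything falls off the work surface, if the arm or the gripper's body presses on something with over 40 N, if the wrist force passes 120 N, or if a joint passes its speed limit or range.

## Working session

There is one attempt and no reset: what is moved stays moved. The work goes in short steps, Python scripts to look and compute and a tool call to move; the robot and the scene stay as the last step left them, time stands still between calls to the robot, and variables do not carry over. Pictures are saved under pics/ and viewed, and the job is handed in when it is done.

Besides the shell and the picture viewer there is one more tool, called after "Request:" as name(argument=value, ...), one argument or row to a line, values as JSON. apply_moves: Moves the arm, as the interface text tells. Shifts and turns lie within -1 to 1; 1 stands for 50 cm of shift or 60 degrees of turn. Its arguments: {"type":"object","properties":{"moves":{"type":"array"},"grip":{"type":"number"}},"required":["moves"]}

```bash
ls; mkdir -p pics
python3 - <<'E'
from cell import robot
import cv2
s=robot.observe(); print({k:s[k] for k in('clock','ee_pos','eef_rot','ft_force','grip_width')})
for n in('side','top','wrist'):
    c=robot.camera(n); cv2.imwrite(f'pics/{n}0.png',c['img']); print(n,{k:v for k,v in c.items() if k!='img'})
E
```

```text
pics
{'clock': 0.0, 'ee_pos': array([0.25093176, 0.59897477, 0.24938686]), 'eef_rot': array([-1.80526692e-04,  1.97092425e-01,  9.80384450e-01, -9.34376231e-04]), 'ft_force': array([-0.18635351, -0.34799113, -1.33158018]), 'grip_width': 0.9981529068224517}
side {'fx': 402.71311498393084, 'fy': 402.71311498393084, 'cx': 283.1544271247402, 'cy': 212.44383141981257, 'k1': -0.009131789008636575, 'eye': array([0.39797621, 0.75483729, 0.61180197]), 'rotation': array([ 0.05740973, -0.12078186,  0.89662596, -0.42211107])}
top {'fx': 383.7199236582986, 'fy': 383.7199236582986, 'cx': 282.972985197763, 'cy': 207.8442379589433, 'k1': -0.00977941870376064, 'eye': array([0.47390243, 0.13416504, 0.97408316]), 'rotation': array([-0.03513139,  0.71528854, -0.6968419 ,  0.03923589])}
wrist {'fx': 345.83000493778735, 'fy': 345.83000493778735, 'cx': 282.0544512750906, 'cy': 206.21228053757682, 'k1': -0.05175844139060249, 'mount': array([[-2.61428663e-04, -9.53584830e-01, -3.01124400e-01,
         7.72603003e-02],
       [ 9.99999628e-01, -1.89884556e-06, -8.62161469e-04,
         1.04982471e-03],
       [ 8.21572309e-04, -3.01124514e-01,  9.53584476e-01,
        -1.23974633e-01],
       [ 0.00000000e+00,  0.00000000e+00,  0.00000000e+00,
         1.00000000e+00]])}
```

View pics/side0.png

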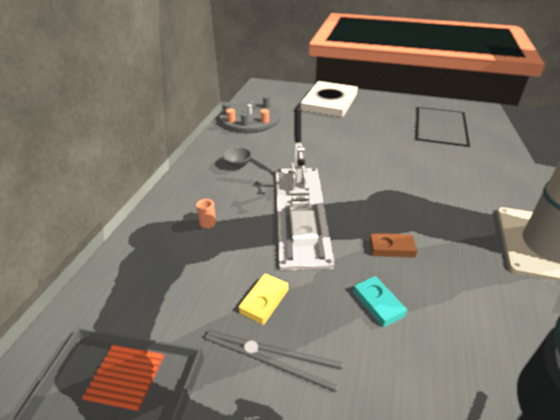

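View pics/top0.png

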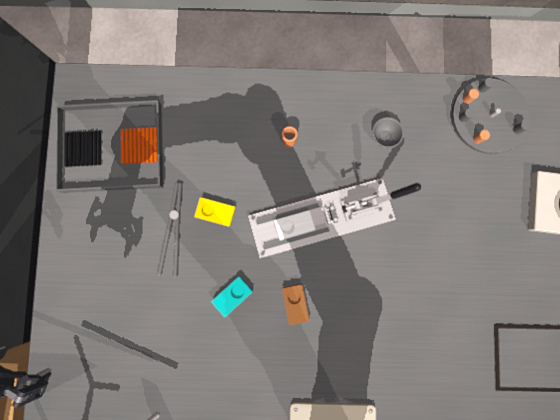

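View pics/wrist0.png

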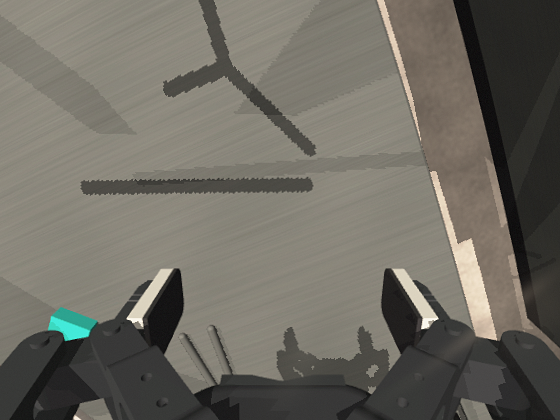

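The top view shows the jig at (320,217), with the clamp at (365,200) and the black grip ending at (418,187). The silver plate in the channel is near (300,222). The yellow (215,211), turquoise (232,296) and brown (296,305) blocks are look-alikes. Next I'll enlarge the jig.

```bash
cat > h.py <<'E'
import numpy as np, cv2
from scipy.spatial.transform import Rotation as R
def Rq(q): return R.from_quat(np.roll(q,-1)).as_matrix()
def campose(c,s=None):
    if 'eye' in c: return np.array(c['eye']),Rq(c['rotation'])
    T=Rq(s['eef_rot']); M=np.array(c['mount']); return s['ee_pos']+T@M[:3,3], T@M[:3,:3]
def ray(c,uv,s=None):
    e,Rm=campose(c,s); d=np.array([(uv[0]-c['cx'])/c['fx'],(uv[1]-c['cy'])/c['fy']]); x=d.copy()
    for _ in range(20): x=d/(1+c['k1']*(x@x))
    return e,Rm@np.array([x[0],x[1],1])
def onz(c,uv,z,s=None):
    e,d=ray(c,uv,s); return e+d*(z-e[2])/d[2]
def proj(c,p,s=None):
    e,Rm=campose(c,s); v=Rm.T@(np.array(p)-e); x=v[:2]/v[2]; x=x*(1+c['k1']*(x@x))
    return np.array([c['fx']*x[0]+c['cx'],c['fy']*x[1]+c['cy']])
def tri(rs):
    A=np.zeros((3,3));b=np.zeros(3)
    for e,d in rs:
        d=d/np.linalg.norm(d);P=np.eye(3)-np.outer(d,d);A+=P;b+=P@e
    p=np.linalg.solve(A,b); return p,[np.linalg.norm((np.eye(3)-np.outer(d,d)/(d@d))@(p-e)) for e,d in rs]
def crop(img,x0,y0,x1,y1,f,name):
    cv2.imwrite(name,cv2.resize(img[y0:y1,x0:x1],None,fx=f,fy=f,interpolation=cv2.INTER_CUBIC))
E
python3 - <<'E'
from h import *
t=cv2.imread('pics/top0.png');s=cv2.imread('pics/side0.png')
crop(t,240,165,440,265,4,'pics/top0c.png'); crop(s,220,90,400,280,3,'pics/side0c.png')
from cell import robot
c=robot.camera('top'); print(proj(c,[0,0,0]),onz(c,(320,217),0))
E
```

```text
[330.74650043 447.62723481] [0.55588907 0.03490255 0.        ]
```

View pics/top0c.png

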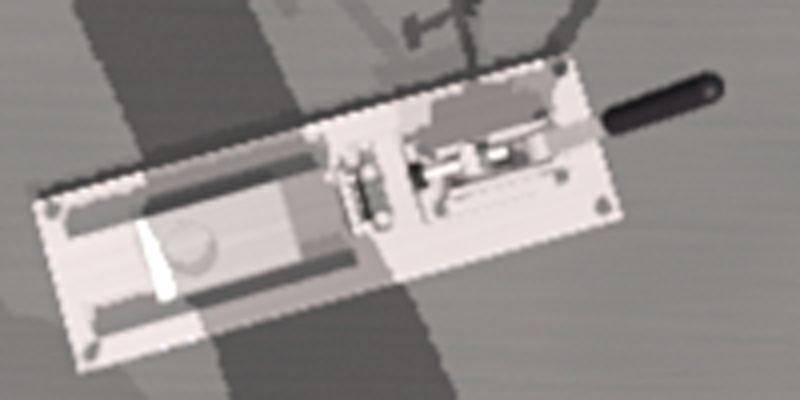

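View pics/side0c.png

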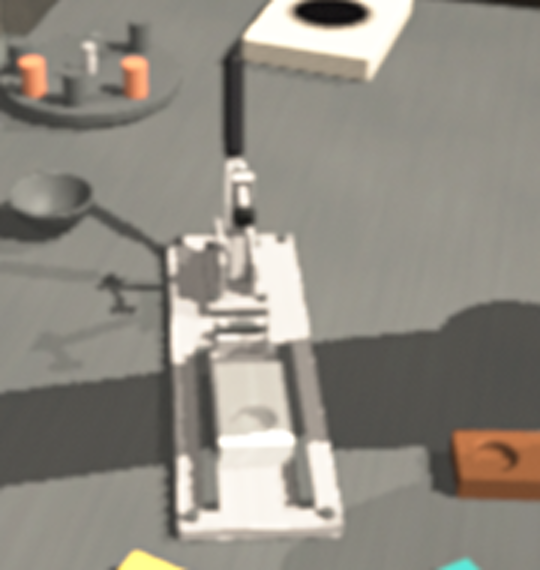

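The crop shows the aluminium plate in the channel: rear edge near crop (160,260), front edge near (300,215), round cavity at (190,245). It's the only one lying in the channel and the only silver one. The base corners are at crop (35,198), (572,55), (622,215) and (78,372). Now I'll fit the jig pose.

Run:
```python
from h import *
from cell import robot
import json
c=robot.camera('top'); cs=robot.camera('side')
px=np.array([(35,198),(572,55),(622,215),(78,372)])/4+[240,165]
g=cv2.cvtColor(c['img'],cv2.COLOR_BGR2GRAY)
px=px-0.375
W=np.array([onz(c,p,.012)[:2] for p in px]); J=np.array([(-190,55),(165,55),(165,-55),(-190,-55)])/1000
def fit(J,W):
    a=J-J.mean(0);b=W-W.mean(0); th=np.arctan2((a[:,0]*b[:,1]-a[:,1]*b[:,0]).sum(),(a*b).sum())
    Rm=np.array([[np.cos(th),-np.sin(th)],[np.sin(th),np.cos(th)]]); t=W.mean(0)-Rm@J.mean(0); return th,t,W-(J@Rm.T+t)
th,t,r=fit(J,W); print('top',th,t,r*1000)
px2=np.array([(165,245),(295,235),(343,535),(180,540)])/3+[220,90]-.33
W2=np.array([onz(cs,p,.012)[:2] for p in px2]); th2,t2,r2=fit(J,W2); print('side',th2,t2,r2*1000)
Rm=np.array([[np.cos(th),-np.sin(th)],[np.sin(th),np.cos(th)]])
def inj(p): return np.r_[Rm.T@(p[:2]-t),p[2]]*1000
# plate edges
for n,p,z in [('rear topL',(138,222),.032),('rear topR',(160,260),.032),('rear botR',(175,300),.012),('frontL',(280,182),.032),('frontR',(303,262),.032),('cav',(192,245),.032),('stopL?',(335,160),.026),('griptip',(712,88),.15)]:
    p=np.array(p)/4+[240,165]-.375; print(n,inj(onz(c,p,z)))
for n,p,z in [('rear topL',(218,440),.032),('rear topR',(294,435),.032),('frontL',(210,360),.032),('frontR',(285,357),.032),('cav',(255,420),.032)]:
    p=np.array(p)/3+[220,90]-.33; print(n,inj(onz(cs,p,z)))
# grip tip / base triangulate
A=np.array([(712,88),(610,122)])/4+[240,165]-.375; B=np.array([(234,50),(235,152)])/3+[220,90]-.33
for a,b in zip(A,B):
    p,e=tri([ray(c,a),ray(cs,b)]); print('grip',inj(p),e)
json.dump([th,*t],open('jig.json','w'))
```

```text
top -1.2749348029256378 [0.55892778 0.01976798] [[ 1.24484165 -1.07117875]
 [-1.84797196 -0.02405039]
 [ 1.9515355   0.61077847]
 [-1.3484052   0.48445067]]
side -2.8116432874272563 [0.53939932 0.03863825] [[ -78.59821844 -152.97438511]
 [ 148.98365191  -84.26319109]
 [  80.83653855  159.60396586]
 [-151.22197202   77.63361033]]
rear topL [-130.27010092   22.54703039   32.        ]
rear topR [-123.44264438   -3.5795975    32.        ]
rear botR [-120.82557528  -29.22188074   12.        ]
frontL [-39.26786617  23.06758151  32.        ]
frontR [-39.16348202 -28.16056803  32.        ]
cav [-1.02049351e+02  6.05199462e-02  3.20000000e+01]
stopL? [-1.88624684 27.63626548 26.        ]
griptip [190.13025762   0.96080499 150.        ]
rear topL [-128.37470295   24.40178761   32.        ]
rear topR [-124.74994763  -29.47637462   32.        ]
frontL [-39.27108362  26.45727479  32.        ]
frontR [-37.30071658 -30.80771121  32.        ]
cav [-108.17313813   -3.03474667   32.        ]
grip [177.35664945  -0.74205678 182.54431813] [np.float64(0.00023105991845345891), np.float64(0.00023105991845339408)]
grip [144.6109014   -0.43256303 106.63436877] [np.float64(0.0007682314541621798), np.float64(0.0007682314541624068)]
```

The jig fit is good to about 2 mm. The plate's front face is at jig x≈-38 and its rear at ≈-129. The grip lies in the y=0 plane and its hinge is near (117, 52). Next I'll set a pose with the jaws across the channel, tilted 30° so the body trails behind, above and behind the plate.

```bash
cat >> h.py <<'E'
import json
def J():
    th,tx,ty=json.load(open('jig.json')); jx=np.array([np.cos(th),np.sin(th),0]); jz=np.array([0,0,1.]); jy=np.cross(jz,jx)
    return np.array([tx,ty,0]),np.c_[jx,jy,jz]
def tool(tilt):
    o,B=J(); a=np.radians(tilt); z=B@[np.sin(a),0,-np.cos(a)]; y=B[:,1]; return np.c_[np.cross(y,z),y,z]
def corner(s,fx=.011):
    o,B=J(); T=Rq(s['eef_rot']); return B.T@(s['ee_pos']+T@[-fx,0,.019]-o)*1000
def plan(s,F,tilt,fx=.011):
    "F = leading tip corner in jig mm"
    o,B=J(); T=tool(tilt); p=o+B@(np.array(F)/1000)-T@[-fx,0,.019]; C=Rq(s['eef_rot'])
    return np.round(C.T@(p-s['ee_pos'])/.5,4), np.round(np.degrees(R.from_matrix(C.T@T).as_rotvec())/60,4), p
E
python3 - <<'E'
from h import *
from cell import robot
s=robot.observe(); print(plan(s,(-155,0,90),30), corner(s))
E
```

```text
(array([-0.7935, -0.5631,  0.2984]), array([ 0.2188, -0.4669,  0.8189]), array([0.50818797, 0.18623304, 0.10095448])) [-637.10319657 -117.00224555  231.00143807]
```

Request:
apply_moves(
  moves=[
    [[-0.4,-0.28,0.05],[0.22,-0.467,0.819]],
    [[-0.4,-0.28,0.05],[0.22,-0.467,0.819]],
    [[-0.4,-0.28,0.05],[0.22,-0.467,0.819]],
    [[-0.4,-0.28,0.05],[0.22,-0.467,0.819]],
    [[-0.4,-0.28,0.05],[0.22,-0.467,0.819]],
    [[-0.4,-0.28,0.05],[0.22,-0.467,0.819]],
    [[-0.79,-0.563,0.2],[0.219,-0.467,0.819]],
    [[-0.79,-0.563,0.2],[0.219,-0.467,0.819]],
    [[-0.79,-0.563,0.2],[0.219,-0.467,0.819]],
    [[-0.79,-0.563,0.2],[0.219,-0.467,0.819]],
    [[-0.79,-0.563,0.2],[0.219,-0.467,0.819]],
    [[-0.7935,-0.563,0.298],[0.219,-0.467,0.819]],
    [[-0.7935,-0.563,0.298],[0.219,-0.467,0.819]],
    [[-0.7935,-0.563,0.298],[0.219,-0.467,0.819]],
    [[-0.7935,-0.563,0.298],[0.219,-0.467,0.819]],
  ],
  grip=-1,
)

```text
clock: 1.8
ee_pos: [0.5089, 0.1885, 0.103]
eef_rot: [0.208, 0.575, 0.777, -0.152]
ft_force: [-0.4, 0.4, 0.6]
grip_width: -0.001
```

Run:
```python
from h import *
from cell import robot
s=robot.observe(); print(s['clock'],corner(s),s['ft_force'],s['grip_width'],plan(s,(-141,0,60),30))
print('z tool',J()[1].T@Rq(s['eef_rot']))
for n in('side','top','wrist'):
    c=robot.camera(n); 
    if n=='top': crop(c['img'],220,150,440,290,3.6,'pics/top1.png')
    elif n=='side': crop(c['img'],200,60,420,280,2.7,'pics/side1.png')
    else: cv2.imwrite('pics/wrist1.png',c['img'])
```

```text
1.8 [-156.94376161    1.44088076   91.99599297] [-0.38749929  0.3599512   0.64429745] -0.001011866326624008 (array([ 0.0043, -0.003 ,  0.0714]), array([ 0.0034, -0.002 ,  0.0003]), array([0.51226987, 0.17284132, 0.07095448]))
z tool [[-8.67056376e-01 -2.02561471e-03  4.98205919e-01]
 [-3.07107151e-04  9.99993718e-01  3.53131648e-03]
 [-4.98209942e-01  2.90884787e-03 -8.67051551e-01]]
```

View pics/wrist1.png

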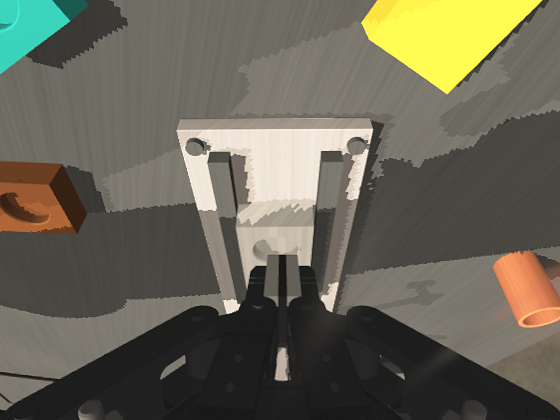

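View pics/side1.png

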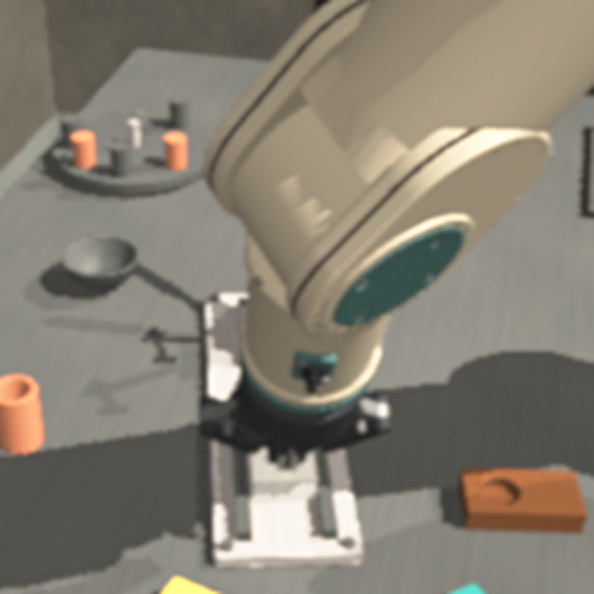

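View pics/top1.png

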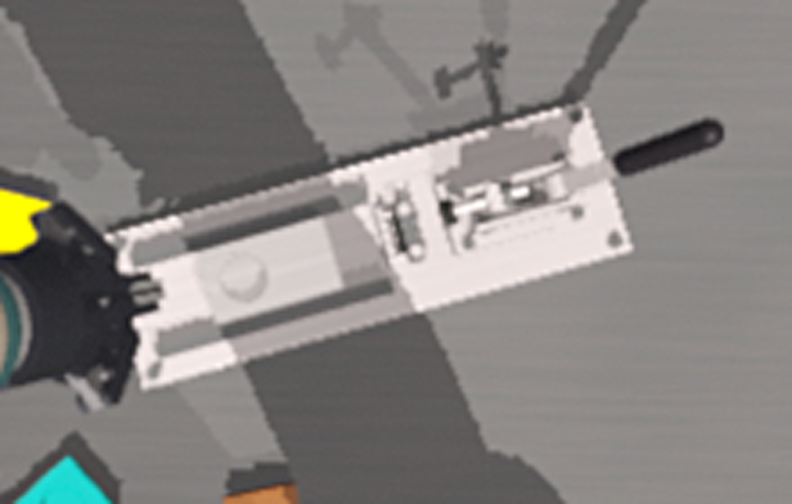

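The wrist view shows the plate's rear face between rows about 203 and 226 (columns 238–314). The shut fingers are at (283,270), just behind it and on the channel's centreline. I'll measure the rear face and stop face from these pixels.

Run:
```python
from h import *
from cell import robot
o,B=J()
s=robot.observe(); w=robot.camera('wrist'); t=robot.camera('top')
inj=lambda p:(B.T@(p-o)*1000).round(1)
for p,z in [((238,226),.032),((314,226),.032),((240,203),.012),((313,203),.012),((180,122),.012),((371,122),.012)]: print(p,inj(onz(w,p,z,s)))
for p,z in [((197,268),.032),((205,318),.012),((328,228),.032),((347,290),.032),((378,196),.026),((400,262),.026),((412,186),.026),((424,250),.026)]:
    q=np.array(p)/3.6+[220,150]; print(p,inj(onz(t,q,z)))
crop(w['img'],160,100,400,300,3.3,'pics/w1c.png')
crop(t['img'],300,180,400,240,8,'pics/t1c.png')
```

```text
(238, 226) [-133.6  -26.2   32. ]
(314, 226) [-133.5   22.5   32. ]
(240, 203) [-133.8  -26.5   12. ]
(313, 203) [-133.7   23.1   12. ]
(180, 122) [-198.4  -53.6   12. ]
(371, 122) [-198.3   50.5   12. ]
(197, 268) [-131.7   11.9   32. ]
(205, 318) [-135.5  -21.8   12. ]
(328, 228) [-37.9  14.4  32. ]
(347, 290) [-37.1 -29.8  32. ]
(378, 196) [ 2.1 27.  26. ]
(400, 262) [  4.  -20.9  26. ]
(412, 186) [26.8 27.4 26. ]
(424, 250) [ 22.3 -17.4  26. ]
```

View pics/t1c.png

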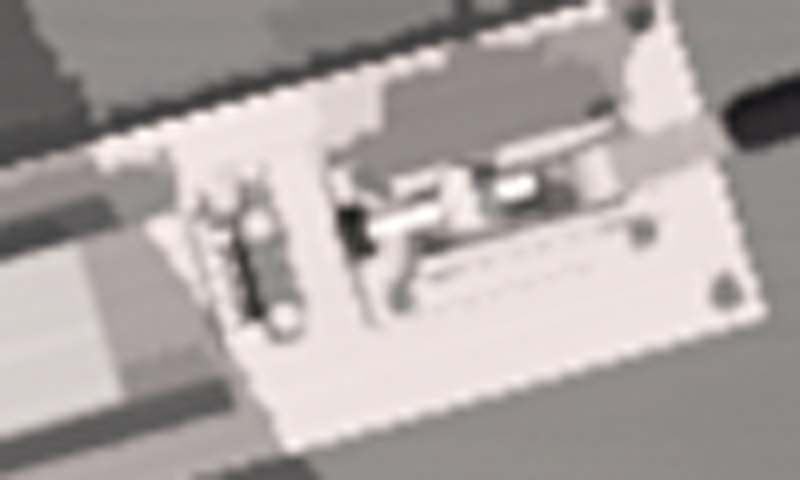

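Run:
```python
from h import *
from cell import robot
s=robot.observe(); print(corner(s),plan(s,(-143,0,60),30)[:2],plan(s,(-143,0,27),30)[:2])
```

```text
[-156.38838275    0.96021126   91.67482322] (array([ 0.0084, -0.002 ,  0.0683]), array([ 0.0027, -0.0019, -0.0003])) (array([ 0.0413, -0.0022,  0.1255]), array([ 0.0027, -0.0019, -0.0003]))
```

Request:
apply_moves(
  moves=[
    [[0.008,-0.002,0.05],[0.002,-0.001,0]],
    [[0.008,-0.002,0.068],[0.002,-0.001,0]],
    [[0.025,-0.002,0.1],[0.002,-0.001,0]],
    [[0.0413,-0.002,0.125],[0.002,-0.001,0]],
    [[0.0413,-0.002,0.125],[0.002,-0.001,0]],
    [[0.0413,-0.002,0.125],[0.002,-0.001,0]],
  ],
)

```text
clock: 2.65
ee_pos: [0.5112, 0.1736, 0.0369]
eef_rot: [0.208, 0.575, 0.776, -0.155]
ft_force: [-0.1, 0.0, -1.0]
grip_width: -0.006
```

```bash
cat > st.py <<'E'
from h import *
from cell import robot
import sys
s=robot.observe(); o,B=J()
print('t',round(s['clock'],2),'corner',corner(s).round(1),'Fjig',(B.T@s['ft_force']).round(2))
E
python3 st.py
python3 - <<'E'
from h import *
from cell import robot
s=robot.observe()
for d in(1,10): # unit per mm along jig x
    c=corner(s); print(d,((Rq(s['eef_rot']).T@J()[1][:,0])*d/1000/.5).round(5))
E
```

```text
t 2.65 corner [-142.    -0.8   26. ] Fjig [-0.04 -0.07 -1.02]
1 [-0.00173  0.       0.001  ]
10 [-1.731e-02  2.000e-05  1.002e-02]
```

Request:
apply_moves(
  moves=[
    [[-0.00346,0,0.002],[0,0,0]],
    [[-0.00692,0,0.004],[0,0,0]],
    [[-0.01038,0,0.006],[0,0,0]],
    [[-0.01384,0,0.008],[0,0,0]],
    [[-0.0173,0,0.01],[0,0,0]],
    [[-0.02076,0,0.012],[0,0,0]],
    [[-0.02422,0,0.014],[0,0,0]],
    [[-0.02768,0,0.016],[0,0,0]],
    [[-0.03114,0,0.018],[0,0,0]],
    [[-0.0346,0,0.02],[0,0,0]],
  ],
)

```text
clock: 3.65
ee_pos: [0.5172, 0.1544, 0.0368]
eef_rot: [0.208, 0.575, 0.776, -0.155]
ft_force: [-0.5, 1.4, 1.6]
grip_width: 0.002
```

```bash
python3 st.py
python3 - <<'E'
from h import *
from cell import robot
s=robot.observe(); o,B=J()
t=robot.camera('top'); crop(t['img'],250,170,410,270,5,'pics/t2.png')
w=robot.camera('wrist'); crop(w['img'],160,100,400,300,3.3,'pics/w2.png')
E
```

```text
t 3.65 corner [-122.    -0.7   25.9] Fjig [-1.5  -0.02  1.59]
```

View pics/t2.png

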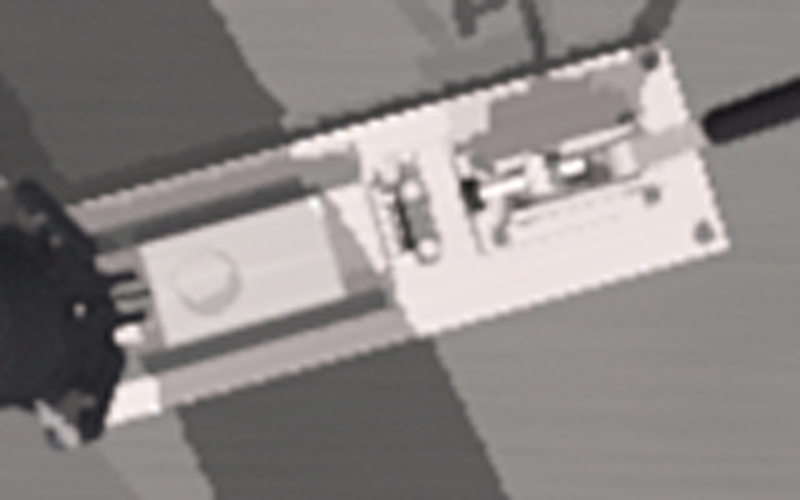

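View pics/w2.png

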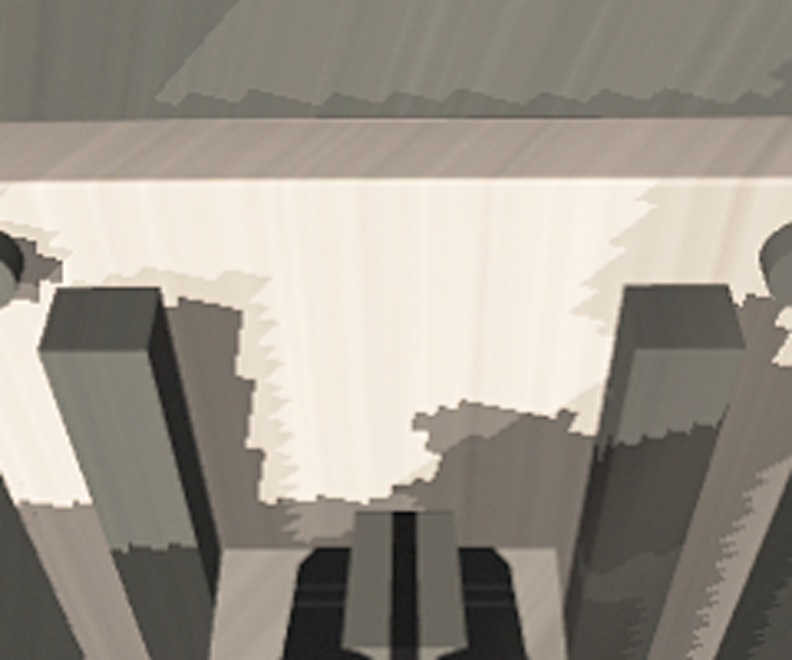

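The plate is sliding squarely at about 1.5 N. The dark front line of the stop is about 20–25 mm ahead, at crop (378,215). I'll push on and check force.

Request:
apply_moves(
  moves=[
    [[-0.00346,0,0.002],[0,0,0]],
    [[-0.00692,0,0.004],[0,0,0]],
    [[-0.01038,0,0.006],[0,0,0]],
    [[-0.01384,0,0.008],[0,0,0]],
    [[-0.0173,0,0.01],[0,0,0]],
    [[-0.02076,0,0.012],[0,0,0]],
    [[-0.02422,0,0.014],[0,0,0]],
  ],
)

```text
clock: 4.45
ee_pos: [0.5211, 0.1408, 0.0368]
eef_rot: [0.208, 0.575, 0.776, -0.155]
ft_force: [-0.4, 1.9, 0.4]
grip_width: -0.001
```

```bash
python3 st.py
python3 - <<'E'
from h import *
from cell import robot
t=robot.camera('top'); crop(t['img'],250,170,410,270,5,'pics/t3.png')
E
```

```text
t 4.45 corner [-107.7   -0.9   25.9] Fjig [-1.92  0.13  0.4 ]
```

View pics/t3.png

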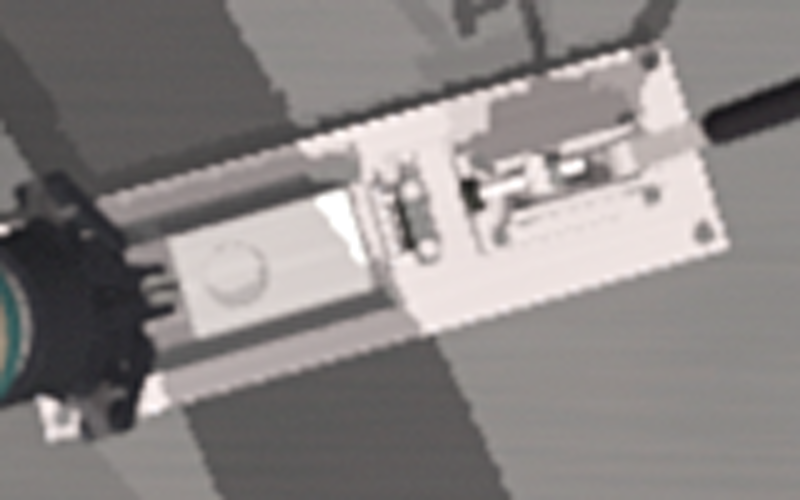

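The gap is now only a few mm, so 1 mm steps from here.

Request:
apply_moves(
  moves=[
    [[-0.00173,0,0.001],[0,0,0]],
    [[-0.00346,0,0.002],[0,0,0]],
    [[-0.00519,0,0.003],[0,0,0]],
    [[-0.00692,0,0.004],[0,0,0]],
    [[-0.00865,0,0.005],[0,0,0]],
    [[-0.01038,0,0.006],[0,0,0]],
  ],
)

```text
clock: 5.1
ee_pos: [0.5229, 0.1352, 0.0368]
eef_rot: [0.208, 0.575, 0.776, -0.155]
ft_force: [-0.5, 2.4, 0.6]
grip_width: -0.003
```

```bash
python3 st.py
python3 - <<'E'
from h import *
from cell import robot
t=robot.camera('top'); crop(t['img'],310,180,370,240,10,'pics/t4.png')
E
```

```text
t 5.1 corner [-101.9   -0.9   25.9] Fjig [-2.39  0.25  0.61]
```

View pics/t4.png

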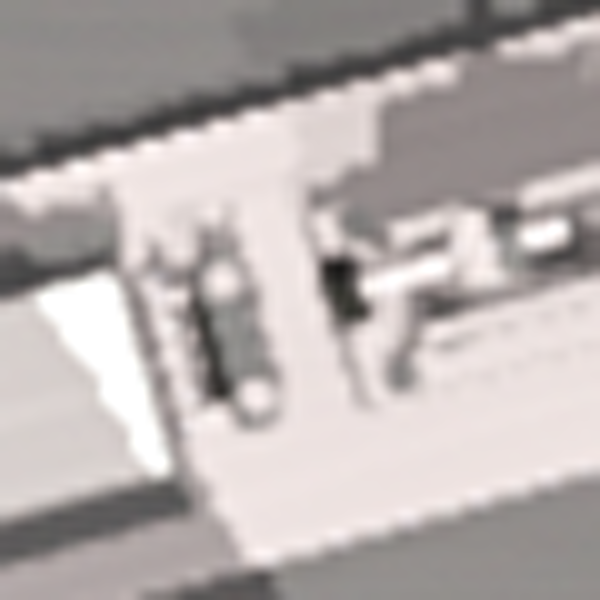

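Request:
apply_moves(
  moves=[
    [[-0.00087,0,0.0005],[0,0,0]],
    [[-0.00173,0,0.001],[0,0,0]],
    [[-0.0026,0,0.0015],[0,0,0]],
    [[-0.00346,0,0.002],[0,0,0]],
  ],
)

```text
clock: 5.55
ee_pos: [0.5234, 0.1333, 0.0369]
eef_rot: [0.208, 0.575, 0.776, -0.155]
ft_force: [-0.6, 1.7, 0.8]
grip_width: 0.0
```

Request:
apply_moves(
  moves=[
    [[-0.00087,0,0.0005],[0,0,0]],
    [[-0.00173,0,0.001],[0,0,0]],
    [[-0.0026,0,0.0015],[0,0,0]],
  ],
)

```text
clock: 5.85
ee_pos: [0.5239, 0.1319, 0.0369]
eef_rot: [0.208, 0.575, 0.776, -0.155]
ft_force: [-0.0, 2.2, 0.7]
grip_width: -0.001
```

```bash
python3 st.py
```

```text
t 5.85 corner [-98.4  -0.9  25.9] Fjig [-2.14  0.64  0.71]
```

Request:
apply_moves(
  moves=[
    [[-0.00087,0,0.0005],[0,0,0]],
    [[-0.00173,0,0.001],[0,0,0]],
    [[-0.0026,0,0.0015],[0,0,0]],
  ],
)

```text
clock: 6.15
ee_pos: [0.5243, 0.1305, 0.0368]
eef_rot: [0.208, 0.575, 0.776, -0.155]
ft_force: [-1.2, 1.6, 0.3]
grip_width: 0.001
```

Request:
apply_moves(
  moves=[
    [[-0.00087,0,0.0005],[0,0,0]],
    [[-0.00173,0,0.001],[0,0,0]],
  ],
)

```text
clock: 6.35
ee_pos: [0.5246, 0.1295, 0.0368]
eef_rot: [0.208, 0.575, 0.776, -0.155]
ft_force: [-0.6, 1.5, -0.2]
grip_width: -0.001
```

```bash
python3 st.py
python3 - <<'E'
from h import *
from cell import robot
t=robot.camera('top'); crop(t['img'],310,180,370,240,10,'pics/t5.png')
E
```

```text
t 6.35 corner [-95.9  -0.9  25.9] Fjig [-1.63 -0.17 -0.2 ]
```

View pics/t5.png

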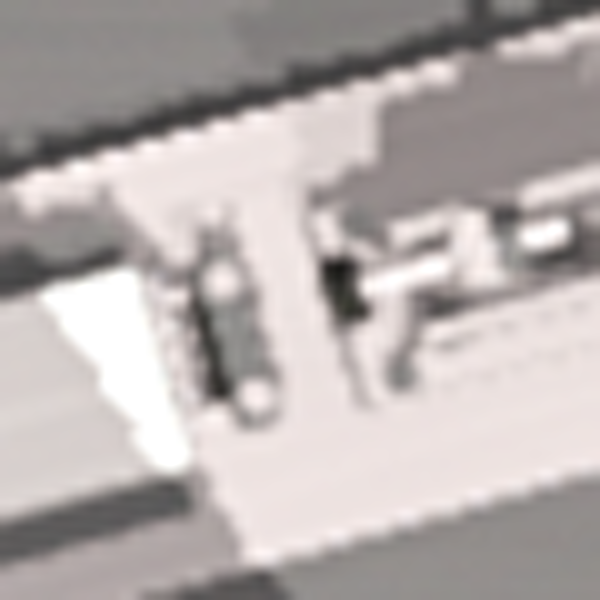

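The plate's front now covers the stop's dark line, and force is still about 2 N. I'll continue in small steps until the buffer shows in the force.

Request:
apply_moves(
  moves=[
    [[-0.00087,0,0.0005],[0,0,0]],
    [[-0.00173,0,0.001],[0,0,0]],
  ],
)

```text
clock: 6.6
ee_pos: [0.5249, 0.1286, 0.0369]
eef_rot: [0.208, 0.575, 0.776, -0.155]
ft_force: [-0.4, 2.0, 0.6]
grip_width: 0.006
```

Request:
apply_moves(
  moves=[
    [[-0.00087,0,0.0005],[0,0,0]],
    [[-0.00173,0,0.001],[0,0,0]],
  ],
)

```text
clock: 6.8
ee_pos: [0.5252, 0.1275, 0.0368]
eef_rot: [0.208, 0.575, 0.776, -0.155]
ft_force: [-0.5, 2.5, 0.2]
grip_width: 0.004
```

Request:
apply_moves(
  moves=[
    [[-0.00087,0,0.0005],[0,0,0]],
    [[-0.00173,0,0.001],[0,0,0]],
  ],
)

```text
clock: 7.0
ee_pos: [0.5255, 0.1266, 0.0368]
eef_rot: [0.208, 0.575, 0.776, -0.155]
ft_force: [-0.6, 1.3, 0.0]
grip_width: 0.0
```

Request:
apply_moves(
  moves=[
    [[-0.00087,0,0.0005],[0,0,0]],
    [[-0.00173,0,0.001],[0,0,0]],
  ],
)

```text
clock: 7.2
ee_pos: [0.5258, 0.1257, 0.0368]
eef_rot: [0.208, 0.575, 0.776, -0.155]
ft_force: [0.4, 1.0, -0.3]
grip_width: 0.003
```

Request:
apply_moves(
  moves=[
    [[-0.00087,0,0.0005],[0,0,0]],
    [[-0.00173,0,0.001],[0,0,0]],
  ],
)

```text
clock: 7.4
ee_pos: [0.5261, 0.1247, 0.0369]
eef_rot: [0.208, 0.575, 0.776, -0.155]
ft_force: [-0.5, 1.8, 0.1]
grip_width: 0.001
```

Request:
apply_moves(
  moves=[
    [[-0.00087,0,0.0005],[0,0,0]],
    [[-0.00173,0,0.001],[0,0,0]],
  ],
)

```text
clock: 7.6
ee_pos: [0.5264, 0.1237, 0.0369]
eef_rot: [0.208, 0.575, 0.776, -0.155]
ft_force: [-0.4, 2.3, -0.2]
grip_width: 0.005
```

Request:
apply_moves(
  moves=[
    [[-0.00087,0,0.0005],[0,0,0]],
    [[-0.00173,0,0.001],[0,0,0]],
  ],
)

```text
clock: 7.8
ee_pos: [0.5267, 0.1228, 0.0368]
eef_rot: [0.208, 0.575, 0.776, -0.155]
ft_force: [-1.0, 1.6, -0.1]
grip_width: 0.0
```

```bash
python3 st.py
python3 - <<'E'
from h import *
from cell import robot
t=robot.camera('top'); crop(t['img'],310,180,370,240,10,'pics/t6.png')
E
```

```text
t 7.8 corner [-88.9  -0.9  25.9] Fjig [-1.79 -0.52 -0.09]
```

View pics/t6.png

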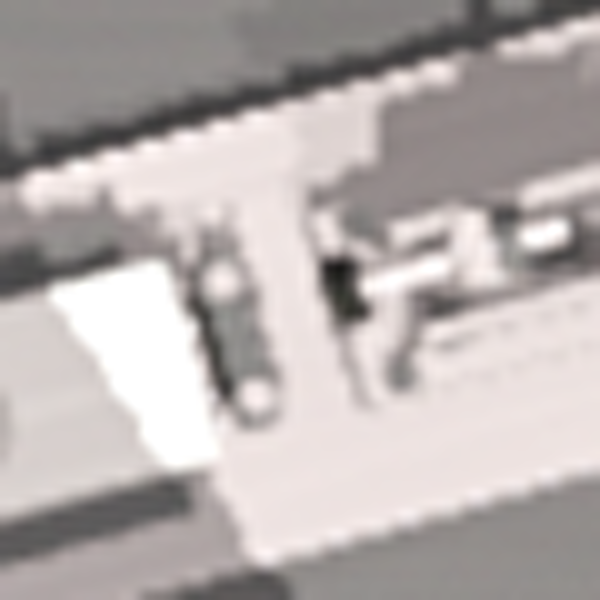

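Request:
apply_moves(
  moves=[
    [[-0.00087,0,0.0005],[0,0,0]],
    [[-0.00173,0,0.001],[0,0,0]],
  ],
)

```text
clock: 8.05
ee_pos: [0.5269, 0.1219, 0.0368]
eef_rot: [0.208, 0.575, 0.776, -0.155]
ft_force: [-0.1, 1.6, 0.8]
grip_width: 0.002
```

Request:
apply_moves(
  moves=[
    [[-0.00087,0,0.0005],[0,0,0]],
    [[-0.00173,0,0.001],[0,0,0]],
  ],
)

```text
clock: 8.25
ee_pos: [0.5271, 0.1214, 0.0368]
eef_rot: [0.208, 0.575, 0.776, -0.155]
ft_force: [-1.8, 5.0, 2.5]
grip_width: -0.0
```

Request:
apply_moves(
  moves=[
    [[0,0,0],[0,0,0]],
    [[0,0,0],[0,0,0]],
  ],
)

```text
clock: 8.45
ee_pos: [0.5271, 0.1214, 0.0368]
eef_rot: [0.208, 0.575, 0.776, -0.155]
ft_force: [-1.4, 4.5, 1.0]
grip_width: 0.0
```

```bash
python3 st.py
python3 - <<'E'
from h import *
from cell import robot
t=robot.camera('top'); crop(t['img'],310,180,370,240,10,'pics/t7.png')
E
```

```text
t 8.45 corner [-87.4  -0.8  25.8] Fjig [-4.75 -0.06  0.96]
```

View pics/t7.png

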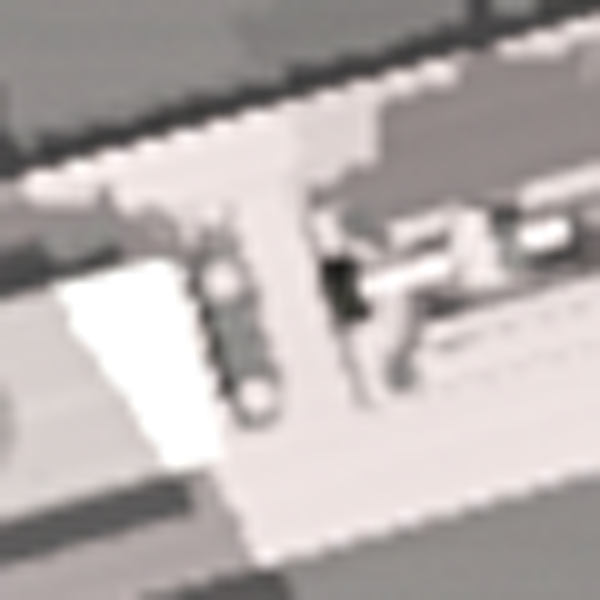

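The stop now sits against its block: the dark gap at crop (205,340) has shut to a thin line. The force rise fits about 0.5 mm of buffer squeeze. Half a millimetre more will confirm.

Request:
apply_moves(
  moves=[
    [[-0.0004,0,0.00025],[0,0,0]],
    [[-0.0009,0,0.0005],[0,0,0]],
    [[-0.0009,0,0.0005],[0,0,0]],
  ],
)

```text
clock: 8.8
ee_pos: [0.5273, 0.1211, 0.0368]
eef_rot: [0.208, 0.575, 0.776, -0.155]
ft_force: [-2.0, 4.9, 2.6]
grip_width: 0.001
```

```bash
python3 st.py
python3 - <<'E'
from h import *
from cell import robot
s=robot.observe(); print(plan(s,(-115,0,40),30)[:2],plan(s,(-125,0,180),30)[:2])
E
```

```text
t 8.8 corner [-87.1  -0.7  25.8] Fjig [-5.23 -0.46  2.64]
(array([ 0.0341,  0.0013, -0.0524]), array([-0.0013, -0.0002,  0.0002])) (array([-0.0886,  0.001 , -0.3049]), array([-0.0013, -0.0002,  0.0002]))
```

Request:
apply_moves(
  moves=[
    [[-0.0004,0,0.00025],[0,0,0]],
    [[-0.0009,0,0.0005],[0,0,0]],
    [[-0.0009,0,0.0005],[0,0,0]],
  ],
)

```text
clock: 9.1
ee_pos: [0.5275, 0.121, 0.0368]
eef_rot: [0.207, 0.575, 0.776, -0.154]
ft_force: [-3.3, 6.0, 2.9]
grip_width: -0.0
```

```bash
python3 st.py
```

```text
t 9.1 corner [-87.   -0.6  25.8] Fjig [-6.74 -1.37  2.88]
```

The contact is elastic now, about 1 mm into the buffer with a net push well under 15 N, so the plate is home. I'll back off gently, lift, and look.

Request:
apply_moves(
  moves=[
    [[0.002,0,-0.001],[0,0,0]],
    [[0.006,0,-0.0035],[0,0,0]],
    [[0.0173,0,-0.01],[0,0,0]],
    [[0.0346,0,-0.03],[0,0,0]],
    [[0.0346,0,-0.06],[0,0,0]],
    [[0,0,-0.16],[0,0,0]],
    [[-0.04,0,-0.24],[0,0,0]],
    [[-0.088,0,-0.32],[0,0,0]],
    [[-0.088,0,-0.34],[0,0,0]],
    [[-0.088,0,-0.34],[0,0,0]],
  ],
)

```text
clock: 10.1
ee_pos: [0.5146, 0.1668, 0.2076]
eef_rot: [0.208, 0.575, 0.776, -0.153]
ft_force: [0.0, 0.3, -0.0]
grip_width: 0.001
```

```bash
python3 st.py
python3 - <<'E'
from h import *
from cell import robot
s=robot.observe(); o,B=J()
t=robot.camera('top'); crop(t['img'],310,170,430,240,6.5,'pics/t8.png')
w=robot.camera('wrist'); cv2.imwrite('pics/w8.png',w['img'])
sd=robot.camera('side'); cv2.imwrite('pics/s8.png',sd['img'])
print(plan(s,(-50,0,215),-5)[:2],plan(s,(135,0,215),-5)[:2])
E
```

```text
t 10.1 corner [-134.6    0.5  196.6] Fjig [-0.25  0.08 -0.05]
(array([-0.1906, -0.0008,  0.0467]), array([ 2.100e-03,  5.815e-01, -4.000e-04])) (array([-0.5114, -0.0008,  0.2311]), array([ 2.100e-03,  5.815e-01, -4.000e-04]))
```

View pics/t8.png

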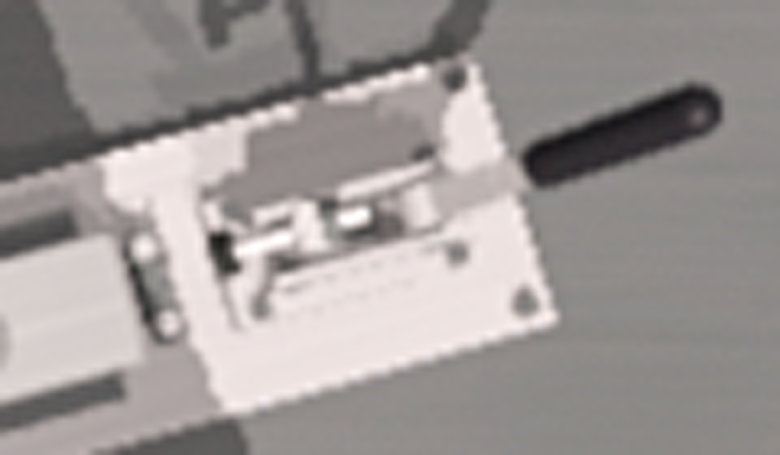

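View pics/s8.png

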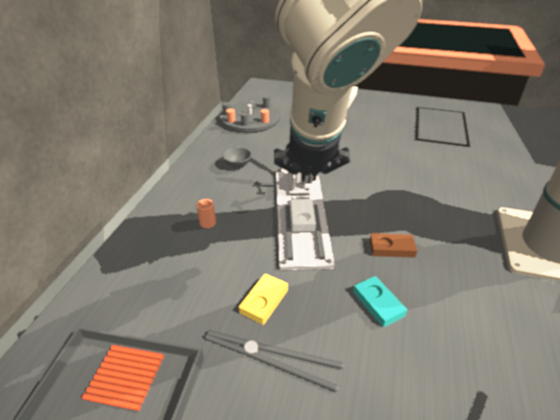

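The plate stayed against the stop: its front edge is at crop (125,270), flush with the block at (150,285). Bowl, tube and tongs haven't moved. Now I'll turn the tool upright and pass over the clamp, to just behind the grip.

Request:
apply_moves(
  moves=[
    [[-0.1906,0,0.0467],[0.002,0.58,0]],
    [[-0.1906,0,0.0467],[0.002,0.58,0]],
    [[-0.1906,0,0.0467],[0.002,0.58,0]],
    [[-0.1906,0,0.0467],[0.002,0.58,0]],
    [[-0.1906,0,0.0467],[0.002,0.5815,0]],
    [[-0.25,0,0.081],[0.002,0.5815,0]],
    [[-0.31,0,0.115],[0.002,0.5815,0]],
    [[-0.37,0,0.15],[0.002,0.5815,0]],
    [[-0.43,0,0.184],[0.002,0.5815,0]],
    [[-0.49,0,0.219],[0.002,0.5815,0]],
    [[-0.5114,0,0.231],[0.002,0.5815,0]],
    [[-0.5114,0,0.231],[0.002,0.5815,0]],
  ],
)

```text
clock: 11.45
ee_pos: [0.5944, -0.1045, 0.2321]
eef_rot: [-0.036, 0.597, 0.801, 0.023]
ft_force: [1.0, 1.1, 1.3]
grip_width: 0.001
```

```bash
python3 st.py
python3 - <<'E'
from h import *
from cell import robot
s=robot.observe(); o,B=J()
t=robot.camera('top'); crop(t['img'],310,120,450,240,5,'pics/t9.png')
w=robot.camera('wrist'); cv2.imwrite('pics/w9.png',w['img'])
sd=robot.camera('side'); crop(sd['img'],200,40,400,240,3,'pics/s9.png')
print(plan(s,(146,0,165),-5)[:2])
E
```

```text
t 11.45 corner [138.6  -2.5 212.2] Fjig [-0.72  1.24  1.28]
(array([-0.0229,  0.0053,  0.0927]), array([-0.0062,  0.0022, -0.006 ]))
```

View pics/w9.png

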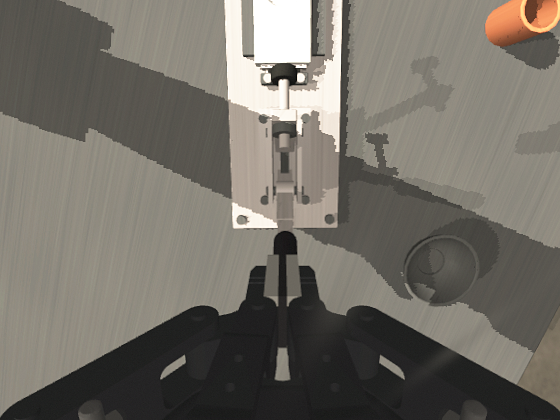

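View pics/s9.png

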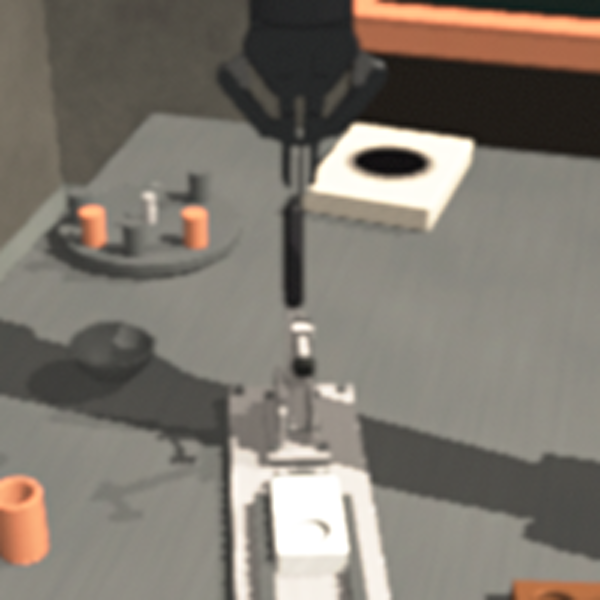

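View pics/t9.png

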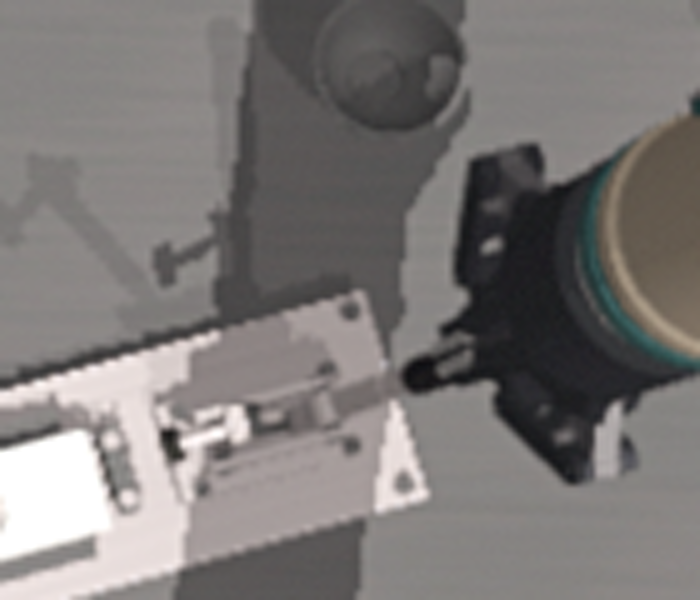

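The wrist view shows the fingers centred on the black grip (285,240), with the clamp arm and pad well behind. In the side view the plate is flush with the stop. Now down to just behind the grip.

Request:
apply_moves(
  moves=[
    [[-0.005,0.005,0.03],[-0.006,0.002,-0.006]],
    [[-0.01,0.005,0.06],[-0.006,0.002,-0.006]],
    [[-0.0229,0.005,0.0927],[-0.006,0.002,-0.006]],
    [[-0.0229,0.005,0.0927],[-0.006,0.002,-0.006]],
    [[-0.0229,0.005,0.0927],[-0.006,0.002,-0.006]],
  ],
)

```text
clock: 12.1
ee_pos: [0.5995, -0.1069, 0.187]
eef_rot: [-0.035, 0.592, 0.805, 0.027]
ft_force: [0.1, -0.4, 0.4]
grip_width: 0.002
```

```bash
python3 st.py
python3 - <<'E'
from h import *
from cell import robot
s=robot.observe(); o,B=J()
t=robot.camera('top'); crop(t['img'],310,120,450,240,5,'pics/t10.png')
w=robot.camera('wrist'); crop(w['img'],180,180,380,330,4,'pics/w10.png')
sd=robot.camera('side'); crop(sd['img'],240,60,340,180,5,'pics/s10.png')
print(((Rq(s['eef_rot']).T@J()[1])*.002).round(5))
E
```

```text
t 12.1 corner [142.3   2.  167.1] Fjig [ 0.41 -0.07  0.37]
[[-1.99e-03 -1.00e-05  1.80e-04]
 [-1.00e-05  2.00e-03  1.00e-05]
 [-1.80e-04  0.00e+00 -1.99e-03]]
```

View pics/w10.png

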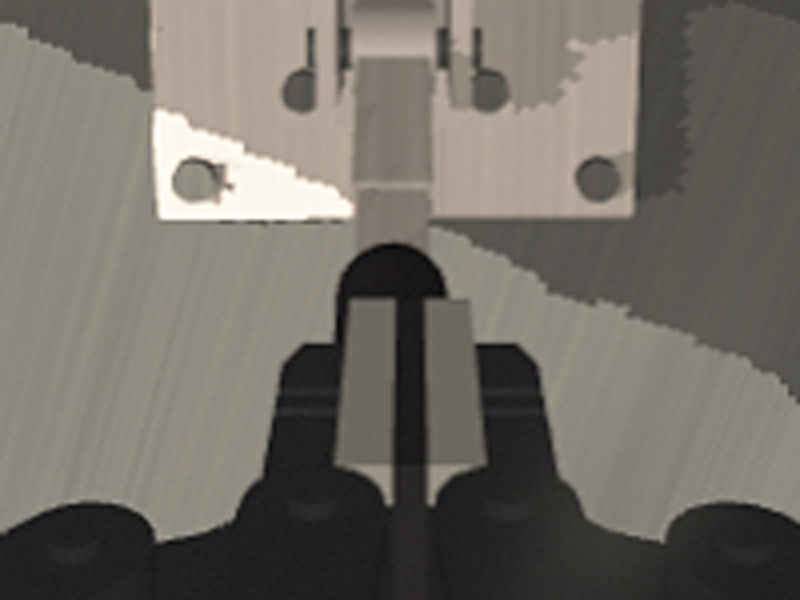

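View pics/s10.png

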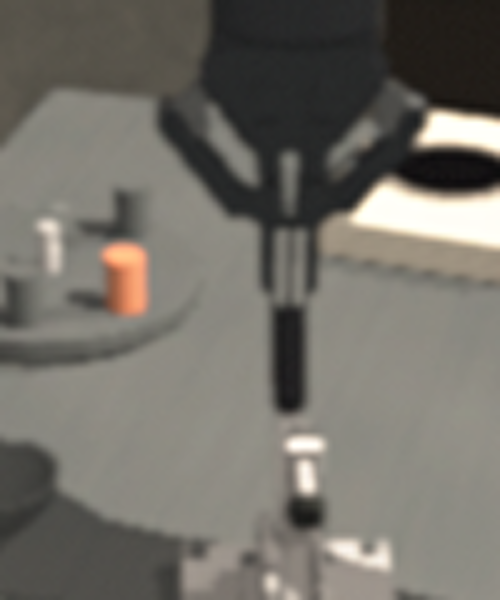

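The fingertips stand squarely in front of the grip, about 2–3 mm to the right of centre (crop 408 vs 390). I'll correct that and close in.

Request:
apply_moves(
  moves=[
    [[-0.01,-0.005,0.006],[0,0,0]],
    [[-0.02,-0.005,0.012],[0,0,0]],
    [[-0.026,-0.005,0.0105],[0,0,0]],
    [[-0.03,-0.005,0.0095],[0,0,0]],
    [[-0.03,-0.005,0.0095],[0,0,0]],
  ],
)

```text
clock: 12.75
ee_pos: [0.6017, -0.1239, 0.181]
eef_rot: [-0.034, 0.593, 0.804, 0.027]
ft_force: [-0.8, 0.1, -1.2]
grip_width: 0.003
```

```bash
python3 st.py
```

```text
t 12.75 corner [159.2  -0.9 161.1] Fjig [-0.3  -0.71 -1.21]
```

Next I'll creep 1 mm at a time toward contact.

Request:
apply_moves(
  moves=[
    [[-0.002,0,0],[0,0,0]],
    [[-0.004,0,0],[0,0,0]],
    [[-0.006,0,0],[0,0,0]],
  ],
)

```text
clock: 13.05
ee_pos: [0.6025, -0.126, 0.1806]
eef_rot: [-0.034, 0.593, 0.804, 0.027]
ft_force: [-0.1, 0.4, 0.4]
grip_width: 0.001
```

Request:
apply_moves(
  moves=[
    [[-0.002,0,0],[0,0,0]],
    [[-0.004,0,0],[0,0,0]],
  ],
)

```text
clock: 13.25
ee_pos: [0.6029, -0.1277, 0.1804]
eef_rot: [-0.034, 0.593, 0.804, 0.027]
ft_force: [0.6, 1.3, -0.3]
grip_width: -0.003
```

Request:
apply_moves(
  moves=[
    [[-0.002,0,0],[0,0,0]],
    [[-0.004,0,0],[0,0,0]],
  ],
)

```text
clock: 13.45
ee_pos: [0.6033, -0.1288, 0.1801]
eef_rot: [-0.035, 0.593, 0.804, 0.027]
ft_force: [-0.5, 2.4, 0.3]
grip_width: 0.002
```

```bash
python3 st.py
```

```text
t 13.45 corner [164.3  -0.8 160.2] Fjig [-2.44  0.23  0.28]
```

Contact came at x≈163.5, z≈160, which puts the hinge near (118, 52), as expected. Now I'll work out the arc.

```bash
cat > arc.py <<'E'
from h import *
from cell import robot
import sys
H=np.array([118,52.]); s=robot.observe(); c=corner(s); v=np.array([c[0],c[2]])-H
r=np.sqrt(v@v-81); el=np.arctan2(v[1],v[0])-np.arctan2(9,r); print('r',r,'theta',1.10-el,'y',c[1])
M=Rq(s['eef_rot']).T@J()[1]
rr=118
th0=1.10-el
for th in np.arange(float(sys.argv[1]),float(sys.argv[2])+1e-6,float(sys.argv[3])):
    e=1.10-th; k=min(1,(th-th0)/.3); ra=r+(rr-r)*k
    f=H+ra*np.array([np.cos(e),np.sin(e)])+9*np.array([-np.sin(e),np.cos(e)])
    d=M@np.array([f[0]-c[0],-c[1]*0,f[1]-c[2]])/1000/.5; print(round(th,3),f.round(1),d.round(4).tolist())
E
python3 arc.py .03 .6 .03
```

```text
r 117.3409653040327 theta 0.01051774013793394 y -0.7518765491139965
0.03 [166.5 159.3] [-0.0044, -0.0, 0.0014]
0.06 [169.7 157.8] [-0.0111, -0.0001, 0.0037]
0.09 [172.9 156.3] [-0.0177, -0.0001, 0.0062]
0.12 [176.  154.7] [-0.0242, -0.0001, 0.0089]
0.15 [179.1 152.9] [-0.0307, -0.0002, 0.0118]
0.18 [182.2 151.1] [-0.0371, -0.0002, 0.0149]
0.21 [185.1 149.2] [-0.0434, -0.0003, 0.0182]
0.24 [188.1 147.2] [-0.0496, -0.0003, 0.0217]
0.27 [190.9 145.1] [-0.0556, -0.0003, 0.0254]
0.3 [193.7 142.9] [-0.0616, -0.0004, 0.0292]
0.33 [196.4 140.6] [-0.0674, -0.0004, 0.0333]
0.36 [199.1 138.2] [-0.0731, -0.0005, 0.0376]
0.39 [201.6 135.7] [-0.0786, -0.0005, 0.0421]
0.42 [204.1 133.2] [-0.084, -0.0005, 0.0467]
0.45 [206.5 130.6] [-0.0892, -0.0006, 0.0515]
0.48 [208.8 127.9] [-0.0943, -0.0006, 0.0565]
0.51 [211.  125.1] [-0.0992, -0.0006, 0.0616]
0.54 [213.2 122.3] [-0.104, -0.0007, 0.0668]
0.57 [215.3 119.4] [-0.1086, -0.0007, 0.0722]
0.6 [217.2 116.5] [-0.1131, -0.0007, 0.0777]
```

Request:
apply_moves(
  moves=[
    [[-0.0044,0,0.0014],[0,0,0]],
    [[-0.0111,0,0.0037],[0,0,0]],
    [[-0.0177,0,0.0062],[0,0,0]],
    [[-0.0242,0,0.0089],[0,0,0]],
    [[-0.0307,0,0.0118],[0,0,0]],
    [[-0.0371,0,0.0149],[0,0,0]],
    [[-0.0434,0,0.0182],[0,0,0]],
    [[-0.0496,0,0.0217],[0,0,0]],
    [[-0.0556,0,0.0254],[0,0,0]],
  ],
)

```text
clock: 14.35
ee_pos: [0.6116, -0.1557, 0.1651]
eef_rot: [-0.034, 0.593, 0.804, 0.027]
ft_force: [-0.4, 1.8, 0.4]
grip_width: 0.0
```

```bash
python3 st.py
python3 - <<'E'
from h import *
from cell import robot
w=robot.camera('wrist'); crop(w['img'],180,180,380,330,4,'pics/w11.png')
sd=robot.camera('side'); crop(sd['img'],240,60,340,180,5,'pics/s11.png')
E
python3 arc.py .3 .8 .03
```

```text
t 14.35 corner [192.5  -0.6 145.2] Fjig [-1.79  0.17  0.35]
r 119.29982206345268 theta 0.2842309903122321 y -0.8500405548053531
0.3 [194.6 143.8] [-0.003, -0.0, 0.0022]
0.33 [197.2 141.4] [-0.0087, -0.0001, 0.0066]
0.36 [199.8 138.9] [-0.0142, -0.0001, 0.0112]
0.39 [202.3 136.3] [-0.0195, -0.0001, 0.0159]
0.42 [204.6 133.6] [-0.0248, -0.0001, 0.0208]
0.45 [207.  130.9] [-0.0298, -0.0002, 0.0258]
0.48 [209.2 128.1] [-0.0347, -0.0002, 0.0309]
0.51 [211.3 125.3] [-0.0395, -0.0002, 0.0362]
0.54 [213.4 122.4] [-0.044, -0.0003, 0.0417]
0.57 [215.3 119.4] [-0.0484, -0.0003, 0.0472]
0.6 [217.2 116.5] [-0.0528, -0.0003, 0.0528]
0.63 [219.1 113.5] [-0.0571, -0.0004, 0.0585]
0.66 [220.9 110.4] [-0.0612, -0.0004, 0.0643]
0.69 [222.6 107.3] [-0.0651, -0.0004, 0.0702]
0.72 [224.2 104.1] [-0.0689, -0.0005, 0.0762]
0.75 [225.8 100.9] [-0.0724, -0.0005, 0.0824]
0.78 [227.2  97.7] [-0.0758, -0.0005, 0.0886]
```

View pics/w11.png

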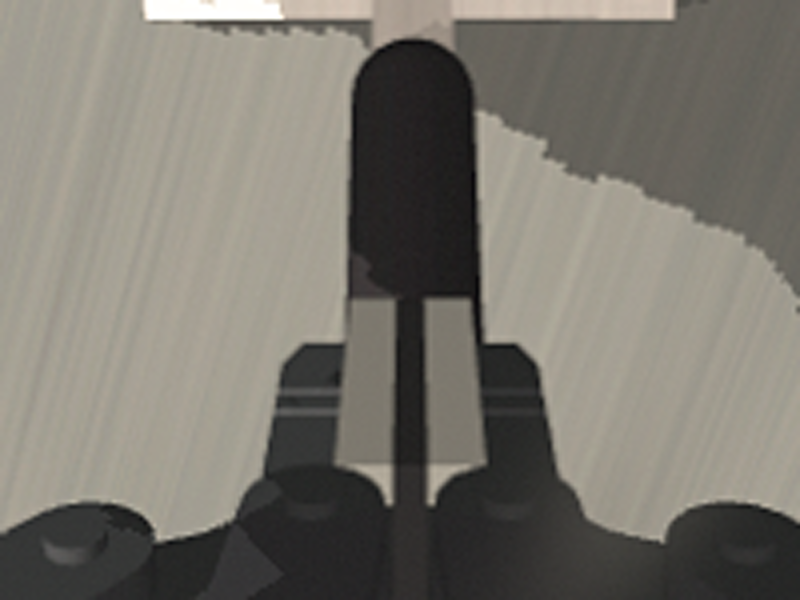

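The fingers are centred on the grip (crop 408 vs 412) and the handle is following at about 2 N. Continuing along the arc.

Request:
apply_moves(
  moves=[
    [[-0.003,0,0.0022],[0,0,0]],
    [[-0.0087,0,0.0066],[0,0,0]],
    [[-0.0142,0,0.0112],[0,0,0]],
    [[-0.0195,0,0.0159],[0,0,0]],
    [[-0.0248,0,0.0208],[0,0,0]],
    [[-0.0298,0,0.0258],[0,0,0]],
    [[-0.0347,0,0.0309],[0,0,0]],
    [[-0.0395,0,0.0362],[0,0,0]],
    [[-0.044,0,0.0417],[0,0,0]],
    [[-0.0484,0,0.0472],[0,0,0]],
    [[-0.0528,0,0.0528],[0,0,0]],
  ],
)

```text
clock: 15.55
ee_pos: [0.6188, -0.1784, 0.1364]
eef_rot: [-0.034, 0.593, 0.804, 0.027]
ft_force: [-0.7, 0.2, 1.8]
grip_width: 0.003
```

```bash
python3 st.py;python3 arc.py .62 .92 .02
```

```text
t 15.55 corner [216.3  -0.3 116.5] Fjig [-0.36 -0.58  1.84]
r 117.22237201551937 theta 0.5960006145332271 y -0.34719492748089636
0.62 [217.9 114.1] [-0.0035, -0.0, 0.0044]
0.64 [219.1 112.2] [-0.0064, -0.0001, 0.0081]
0.66 [220.4 110.1] [-0.0092, -0.0001, 0.0119]
0.68 [221.6 108.1] [-0.0119, -0.0001, 0.0158]
0.7 [222.7 106. ] [-0.0146, -0.0001, 0.0197]
0.72 [223.8 104. ] [-0.0172, -0.0001, 0.0237]
0.74 [224.9 101.8] [-0.0196, -0.0002, 0.0277]
0.76 [225.9  99.7] [-0.0221, -0.0002, 0.0318]
0.78 [226.9  97.6] [-0.0244, -0.0002, 0.0359]
0.8 [227.8  95.4] [-0.0266, -0.0002, 0.04]
0.82 [228.7  93.2] [-0.0288, -0.0003, 0.0442]
0.84 [229.6  91. ] [-0.0309, -0.0003, 0.0485]
0.86 [230.4  88.8] [-0.0329, -0.0003, 0.0528]
0.88 [231.2  86.5] [-0.0348, -0.0003, 0.0571]
0.9 [231.9  84.3] [-0.0366, -0.0003, 0.0615]
0.92 [232.5  82. ] [-0.0382, -0.0004, 0.066]
```

Request:
apply_moves(
  moves=[
    [[-0.0035,0,0.0044],[0,0,0]],
    [[-0.0064,0,0.0081],[0,0,0]],
    [[-0.0092,0,0.0119],[0,0,0]],
    [[-0.0119,0,0.0158],[0,0,0]],
    [[-0.0146,0,0.0197],[0,0,0]],
    [[-0.0172,0,0.0237],[0,0,0]],
    [[-0.0196,0,0.0277],[0,0,0]],
    [[-0.0221,0,0.0318],[0,0,0]],
  ],
)

```text
clock: 16.35
ee_pos: [0.6216, -0.1874, 0.1197]
eef_rot: [-0.034, 0.593, 0.804, 0.027]
ft_force: [0.5, 0.4, 1.1]
grip_width: -0.001
```

```bash
python3 st.py;python3 arc.py .76 1.06 .02
```

```text
t 16.35 corner [225.8  -0.3  99.8] Fjig [-0.23  0.58  1.11]
r 117.52973306934899 theta 0.7590298954683304 y -0.3000111858290807
0.76 [225.8  99.7] [-0.0001, -0.0, 0.0002]
0.78 [226.8  97.5] [-0.0024, -0.0, 0.0043]
0.8 [227.7  95.3] [-0.0046, -0.0, 0.0085]
0.82 [228.6  93.2] [-0.0067, -0.0001, 0.0127]
0.84 [229.4  90.9] [-0.0088, -0.0001, 0.017]
0.86 [230.2  88.7] [-0.0107, -0.0001, 0.0213]
0.88 [230.9  86.5] [-0.0126, -0.0001, 0.0256]
0.9 [231.6  84.2] [-0.0144, -0.0002, 0.03]
0.92 [232.3  81.9] [-0.0161, -0.0002, 0.0344]
0.94 [232.9  79.7] [-0.0177, -0.0002, 0.0389]
0.96 [233.4  77.4] [-0.0192, -0.0002, 0.0434]
0.98 [234.  75.] [-0.0206, -0.0002, 0.0479]
1.0 [234.4  72.7] [-0.022, -0.0003, 0.0524]
1.02 [234.8  70.4] [-0.0232, -0.0003, 0.057]
1.04 [235.2  68.1] [-0.0244, -0.0003, 0.0616]
1.06 [235.5  65.7] [-0.0254, -0.0003, 0.0662]
```

Request:
apply_moves(
  moves=[
    [[-0.0024,0,0.0043],[0,0,0]],
    [[-0.0046,0,0.0085],[0,0,0]],
    [[-0.0067,0,0.0127],[0,0,0]],
    [[-0.0088,0,0.017],[0,0,0]],
  ],
)

```text
clock: 16.75
ee_pos: [0.6229, -0.1908, 0.1111]
eef_rot: [-0.034, 0.593, 0.804, 0.027]
ft_force: [-0.7, 0.5, 4.1]
grip_width: 0.001
```

```bash
python3 st.py;python3 arc.py .84 1.08 .02;  python3 - <<'E'
from h import *
from cell import robot
w=robot.camera('wrist'); crop(w['img'],180,130,380,330,3,'pics/w12.png')
sd=robot.camera('side'); crop(sd['img'],240,80,340,220,4.2,'pics/s12.png')
E
```

```text
t 16.75 corner [ 2.294e+02 -1.000e-01  9.120e+01] Fjig [-0.71 -0.47  4.13]
r 117.71524121263995 theta 0.8379591463755325 y -0.12346489454270415
0.84 [229.4  91. ] [-0.0002, -0.0, 0.0004]
0.86 [230.2  88.7] [-0.0021, -0.0, 0.0048]
0.88 [231.   86.5] [-0.004, -0.0, 0.0091]
0.9 [231.6  84.2] [-0.0057, -0.0001, 0.0135]
0.92 [232.3  81.9] [-0.0074, -0.0001, 0.0179]
0.94 [232.9  79.7] [-0.009, -0.0001, 0.0224]
0.96 [233.4  77.4] [-0.0105, -0.0001, 0.0269]
0.98 [233.9  75. ] [-0.0119, -0.0002, 0.0314]
1.0 [234.4  72.7] [-0.0132, -0.0002, 0.0359]
1.02 [234.8  70.4] [-0.0144, -0.0002, 0.0405]
1.04 [235.2  68.1] [-0.0155, -0.0002, 0.0451]
1.06 [235.5  65.7] [-0.0166, -0.0002, 0.0497]
1.08 [235.7  63.4] [-0.0175, -0.0003, 0.0543]
```

View pics/s12.png

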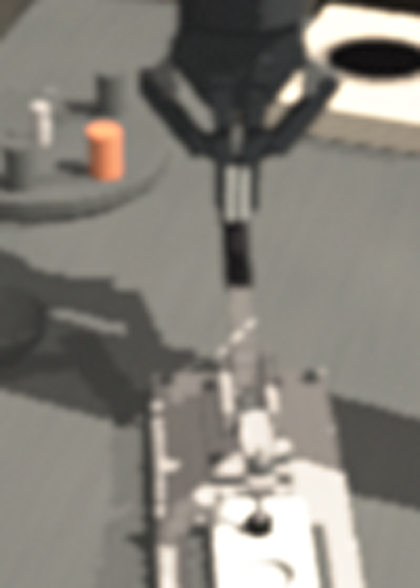

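Force is up to 4 N, and the pad (crop 258,522) is coming down onto the front part of the plate. I'll go on in short steps.

Request:
apply_moves(
  moves=[
    [[-0.0021,0,0.0048],[0,0,0]],
    [[-0.004,0,0.0091],[0,0,0]],
    [[-0.0057,0,0.0135],[0,0,0]],
  ],
)

```text
clock: 17.15
ee_pos: [0.6236, -0.1931, 0.1042]
eef_rot: [-0.034, 0.593, 0.804, 0.027]
ft_force: [-0.4, 0.4, 5.2]
grip_width: -0.002
```

```bash
python3 st.py;python3 arc.py .9 1.08 .02
```

```text
t 17.15 corner [ 2.318e+02 -1.000e-01  8.430e+01] Fjig [-0.5  -0.28  5.2 ]
r 117.94511337507227 theta 0.8997148718382852 y -0.08515009906059001
0.9 [231.8  84.3] [-0.0, -0.0, 0.0001]
0.92 [232.4  82. ] [-0.0017, -0.0, 0.0045]
0.94 [233.   79.7] [-0.0032, -0.0, 0.009]
0.96 [233.5  77.4] [-0.0047, -0.0001, 0.0135]
0.98 [234.   75.1] [-0.0061, -0.0001, 0.018]
1.0 [234.5  72.7] [-0.0073, -0.0001, 0.0226]
1.02 [234.9  70.4] [-0.0085, -0.0001, 0.0271]
1.04 [235.2  68.1] [-0.0096, -0.0001, 0.0317]
1.06 [235.5  65.7] [-0.0106, -0.0002, 0.0364]
1.08 [235.8  63.4] [-0.0115, -0.0002, 0.041]
```

Request:
apply_moves(
  moves=[
    [[-0.0008,0,0.0022],[0,0,0]],
    [[-0.0017,0,0.0045],[0,0,0]],
    [[-0.0024,0,0.0067],[0,0,0]],
    [[-0.0032,0,0.009],[0,0,0]],
  ],
)

```text
clock: 17.55
ee_pos: [0.624, -0.1944, 0.0996]
eef_rot: [-0.034, 0.593, 0.804, 0.027]
ft_force: [-0.7, 0.3, 5.1]
grip_width: -0.001
```

```bash
python3 st.py;python3 arc.py .94 1.08 .02
```

```text
t 17.55 corner [ 2.331e+02 -1.000e-01  7.970e+01] Fjig [-0.52 -0.61  5.12]
r 118.0862472917654 theta 0.9401588794699233 y -0.06871370234804978
0.94 [233.1  79.7] [0.0, 0.0, -0.0]
0.96 [233.7  77.4] [-0.0014, -0.0, 0.0045]
0.98 [234.1  75.1] [-0.0028, -0.0, 0.009]
1.0 [234.6  72.7] [-0.004, -0.0001, 0.0136]
1.02 [235.   70.4] [-0.0052, -0.0001, 0.0182]
1.04 [235.3  68.1] [-0.0063, -0.0001, 0.0228]
1.06 [235.6  65.7] [-0.0073, -0.0001, 0.0274]
1.08 [235.8  63.4] [-0.0082, -0.0001, 0.0321]
```

Request:
apply_moves(
  moves=[
    [[-0.0007,0,0.0022],[0,0,0]],
    [[-0.0014,0,0.0045],[0,0,0]],
    [[-0.0021,0,0.0067],[0,0,0]],
    [[-0.0028,0,0.009],[0,0,0]],
  ],
)

```text
clock: 17.95
ee_pos: [0.6242, -0.1955, 0.0947]
eef_rot: [-0.034, 0.593, 0.804, 0.027]
ft_force: [-0.6, -0.9, 4.1]
grip_width: 0.002
```

```bash
python3 st.py;python3 arc.py .98 1.10 .02
```

```text
t 17.95 corner [ 2.343e+02 -2.000e-01  7.480e+01] Fjig [ 0.72 -0.8   4.13]
r 118.14617449292618 theta 0.9821051483115493 y -0.2164360929011215
0.98 [234.2  75.1] [0.0001, 0.0, -0.0005]
1.0 [234.6  72.7] [-0.0011, -0.0, 0.0041]
1.02 [235.   70.4] [-0.0023, -0.0, 0.0087]
1.04 [235.4  68.1] [-0.0034, -0.0001, 0.0133]
1.06 [235.7  65.7] [-0.0043, -0.0001, 0.0179]
1.08 [235.9  63.4] [-0.0052, -0.0001, 0.0226]
1.1 [236.1  61. ] [-0.006, -0.0001, 0.0273]
```

Request:
apply_moves(
  moves=[
    [[-0.0006,0,0.002],[0,0,0]],
    [[-0.0011,0,0.0041],[0,0,0]],
    [[-0.0017,0,0.0064],[0,0,0]],
    [[-0.0023,0,0.0087],[0,0,0]],
  ],
)

```text
clock: 18.35
ee_pos: [0.6244, -0.1963, 0.0902]
eef_rot: [-0.034, 0.593, 0.804, 0.027]
ft_force: [0.8, -2.3, 3.2]
grip_width: -0.003
```

```bash
python3 st.py;python3 arc.py 1.02 1.10 .01
```

```text
t 18.35 corner [235.1  -0.3  70.3] Fjig [2.42 0.09 3.18]
r 118.13269552086913 theta 1.020798731045367 y -0.254633797945559
1.02 [235.   70.4] [0.0, 0.0, -0.0002]
1.03 [235.2  69.2] [-0.0005, -0.0, 0.0021]
1.04 [235.4  68.1] [-0.001, -0.0, 0.0044]
1.05 [235.5  66.9] [-0.0015, -0.0, 0.0067]
1.06 [235.7  65.7] [-0.002, -0.0, 0.0091]
1.07 [235.8  64.5] [-0.0025, -0.0, 0.0114]
1.08 [235.9  63.4] [-0.0029, -0.0001, 0.0137]
1.09 [236.   62.2] [-0.0033, -0.0001, 0.0161]
1.1 [236.1  61. ] [-0.0037, -0.0001, 0.0184]
```

Request:
apply_moves(
  moves=[
    [[-0.0002,0,0.0011],[0,0,0]],
    [[-0.0005,0,0.0021],[0,0,0]],
    [[-0.001,0,0.0044],[0,0,0]],
  ],
)

```text
clock: 18.65
ee_pos: [0.6244, -0.1961, 0.088]
eef_rot: [-0.034, 0.593, 0.804, 0.027]
ft_force: [-0.5, -0.8, 2.1]
grip_width: -0.001
```

```bash
python3 st.py
```

```text
t 18.65 corner [ 2.349e+02 -2.000e-01  6.810e+01] Fjig [ 0.66 -0.75  2.13]
```

Force is falling, so the handle is going over centre. Next: 1 mm steps down until the hard stop shows.

Request:
apply_moves(
  moves=[
    [[0,0,0.001],[0,0,0]],
    [[-0.0003,0,0.002],[0,0,0]],
  ],
)

```text
clock: 18.85
ee_pos: [0.6243, -0.196, 0.0869]
eef_rot: [-0.034, 0.593, 0.804, 0.027]
ft_force: [0.1, -1.2, 2.4]
grip_width: -0.0
```

Request:
apply_moves(
  moves=[
    [[0,0,0.001],[0,0,0]],
    [[-0.0003,0,0.002],[0,0,0]],
  ],
)

```text
clock: 19.05
ee_pos: [0.6243, -0.1961, 0.0859]
eef_rot: [-0.034, 0.593, 0.804, 0.027]
ft_force: [-0.4, -2.0, 1.7]
grip_width: 0.003
```

```bash
python3 st.py;python3 - <<'E'
from h import *
from cell import robot
w=robot.camera('wrist'); crop(w['img'],180,100,380,330,2.6,'pics/w13.png')
sd=robot.camera('side'); crop(sd['img'],240,80,340,240,4.2,'pics/s13.png')
E
```

```text
t 19.05 corner [234.8  -0.3  66. ] Fjig [ 1.82 -0.98  1.7 ]
```

View pics/s13.png

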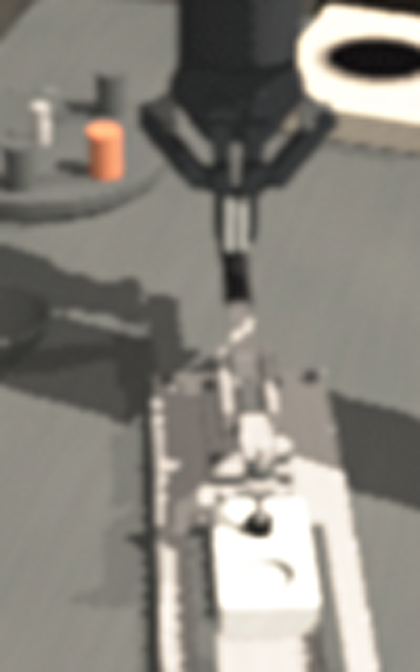

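Request:
apply_moves(
  moves=[
    [[0,0,0.001],[0,0,0]],
    [[-0.0003,0,0.002],[0,0,0]],
  ],
)

```text
clock: 19.35
ee_pos: [0.6244, -0.1962, 0.085]
eef_rot: [-0.034, 0.593, 0.804, 0.027]
ft_force: [0.4, -1.4, 1.7]
grip_width: -0.002
```

Request:
apply_moves(
  moves=[
    [[0,0,0.001],[0,0,0]],
    [[-0.0002,0,0.002],[0,0,0]],
  ],
)

```text
clock: 19.55
ee_pos: [0.6244, -0.1962, 0.084]
eef_rot: [-0.034, 0.593, 0.804, 0.027]
ft_force: [0.4, -1.9, 2.5]
grip_width: 0.0
```

```bash
python3 st.py
```

```text
t 19.55 corner [ 2.35e+02 -2.00e-01  6.41e+01] Fjig [ 1.9  -0.2   2.46]
```

Request:
apply_moves(
  moves=[
    [[0,0,0.001],[0,0,0]],
    [[-0.0002,0,0.002],[0,0,0]],
  ],
)

```text
clock: 19.75
ee_pos: [0.6246, -0.1963, 0.0833]
eef_rot: [-0.034, 0.593, 0.804, 0.027]
ft_force: [-0.3, -0.9, 3.9]
grip_width: 0.005
```

Request:
apply_moves(
  moves=[
    [[0,0,0.001],[0,0,0]],
    [[-0.0002,0,0.002],[0,0,0]],
  ],
)

```text
clock: 19.95
ee_pos: [0.6247, -0.1964, 0.0825]
eef_rot: [-0.034, 0.593, 0.804, 0.027]
ft_force: [-0.8, -0.2, 6.4]
grip_width: -0.001
```

```bash
python3 st.py
```

```text
t 19.95 corner [235.2   0.   62.6] Fjig [ 0.   -0.83  6.42]
```

The force now rises at about 3 N/mm, which matches the shank's spring (3.6 N/mm), so the lever is on its hard stop. I'll press 1 mm more to be sure, still far below 22 N, and then lift off.

Request:
apply_moves(
  moves=[
    [[0,0,0.001],[0,0,0]],
    [[0,0,0.002],[0,0,0]],
  ],
)

```text
clock: 20.15
ee_pos: [0.6249, -0.1963, 0.0819]
eef_rot: [-0.034, 0.593, 0.804, 0.027]
ft_force: [-0.4, -0.2, 8.7]
grip_width: 0.001
```

```bash
python3 st.py
```

```text
t 20.15 corner [2.353e+02 2.000e-01 6.200e+01] Fjig [ 0.07 -0.4   8.69]
```

Request:
apply_moves(
  moves=[
    [[0,0,-0.003],[0,0,0]],
    [[0,0,-0.008],[0,0,0]],
    [[0,0,-0.015],[0,0,0]],
    [[0,0,-0.03],[0,0,0]],
    [[0,0,-0.08],[0,0,0]],
    [[0,0,-0.15],[0,0,0]],
    [[0,0,-0.23],[0,0,0]],
    [[0,0,-0.23],[0,0,0]],
    [[0,0,-0.23],[0,0,0]],
  ],
)

```text
clock: 21.05
ee_pos: [0.6275, -0.206, 0.1969]
eef_rot: [-0.033, 0.593, 0.804, 0.027]
ft_force: [-0.3, 1.2, 0.1]
grip_width: 0.001
```

```bash
python3 st.py;python3 - <<'E'
from h import *
from cell import robot
w=robot.camera('wrist'); cv2.imwrite('pics/w14.png',w['img'])
sd=robot.camera('side'); crop(sd['img'],200,80,360,280,3,'pics/s14.png'); cv2.imwrite('pics/s14f.png',sd['img'])
t=robot.camera('top'); cv2.imwrite('pics/t14.png',t['img'])
E
```

```text
t 21.05 corner [ 2.453e+02 -1.000e-01  1.770e+02] Fjig [-1.23  0.07  0.11]
```

View pics/w14.png

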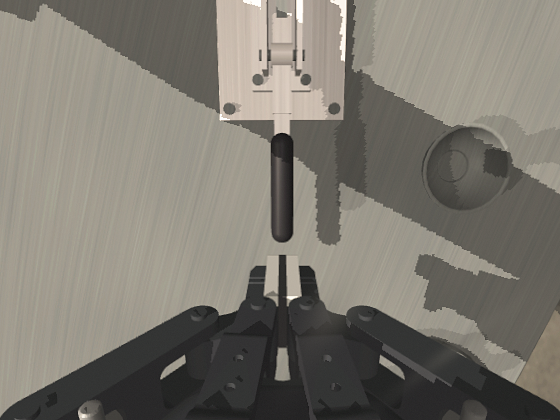

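View pics/s14.png

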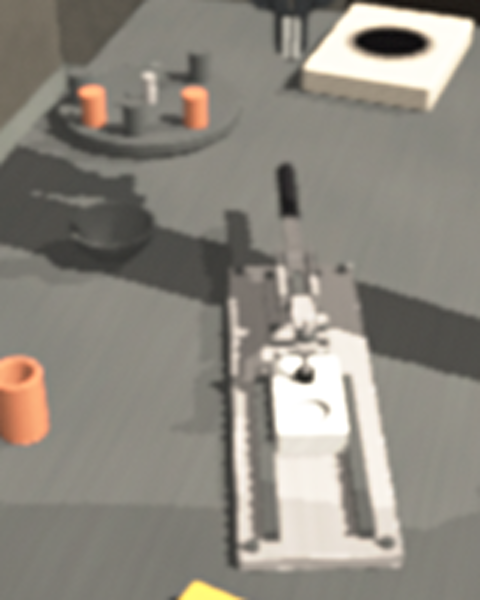

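View pics/t14.png

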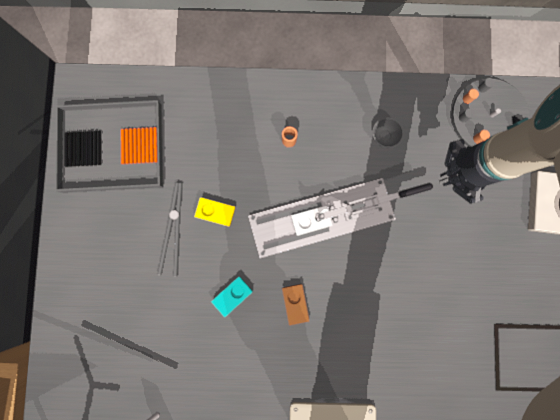

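The handle stayed down, with the grip level in the wrist view from (283,135) to (283,240). The pad is on the plate at side crop (305,375), and the bystanders haven't moved. I'll triangulate the grip's elevation.

Run:
```python
from h import *
from cell import robot
o,B=J(); s=robot.observe()
t=robot.camera('top');sd=robot.camera('side');w=robot.camera('wrist')
def ends(img,x0,y0,x1,y1):
    m=(img[y0:y1,x0:x1].max(2)<50).astype(np.uint8)
    n,l,st,c=cv2.connectedComponentsWithStats(m); i=1+np.argmax(st[1:,4]); ys,xs=np.where(l==i); P=np.c_[xs+x0,ys+y0].astype(float)
    c=P.mean(0);d=np.linalg.svd(P-c,full_matrices=False)[2][0]; q=(P-c)@d; return c+d*q.min(),c+d*q.max(),len(P)
a=ends(t['img'],396,178,436,202);b=ends(sd['img'],285,130,310,156);print(a,b)
A=sorted(a[:2],key=lambda p:p[0]);Bp=sorted(b[:2],key=lambda p:-p[1])
P=[]
for x,y in zip(A,Bp):
    p,e=tri([ray(t,x),ray(sd,y)]);P.append(B.T@(p-o)*1000);print(P[-1].round(1),np.round(e,4))
d=P[1]-P[0];print('len',np.linalg.norm(d),'elev',np.arctan2(d[2],d[0]))
# wrist check: ends at assumed z
for p in[(283,134),(283,241)]: print((B.T@(onz(w,p,.053,s)-o)*1000).round(1))
```

```text
(array([430.32419504, 183.06566162]), array([399.00295149, 194.00844798]), 85) (array([293.7757556 , 136.02979403]), array([295.65562651, 150.17861898]), 44)
[177.1   1.7  58.6] [0.0005 0.0005]
[259.5   4.9  55.8] [0.0018 0.0018]
len 82.49869262603607 elev -0.03405488993467491
[171.2  -0.3  53. ]
[2.575e+02 1.000e-01 5.300e+01]
```

Run:
```python
from cell import robot
print(robot.job_done()); print(robot.observe()['clock'])
```

```text
the job is handed in; nothing more can be done
None
the job is handed in; nothing more can be done
```

I slid the silver plate home, clamped it, let go and handed the job in at about 21 s. I got no verdict back.

- **Plate:** The shut fingertips eased it along at about 2 N, then in steps of 0.5 mm as it neared the stop. At the buffer the force rose to about 7 N, under the 15 N limit. It stayed home when I backed off.
- **Handle:** I pushed it along its arc. The force was about 5 N near centre, fell away past it, then rose at about 3 N/mm on the hard stop, up to about 9 N (roughly 0.02 rad of flex, limit 0.05).
- **Last checks:**
  - The handle stayed down after I lifted off, and the pad sits on the front of the plate.
  - The plate is still against the stop.
  - By eye, the bowl, tube and tongs are where they were.
  - The robot is clear of everything, with the force reading near zero.
- **Small disagreements:**
  - The cameras put the grip at -0.03 rad elevation, against about +0.05 expected when locked. I put this down to the few pixels available, and the force pattern also says it is locked.
  - The hard stop came about 3–5 mm lower than my hinge estimate, which is within the clamp's stated tolerance.
  - I could not read the pad's travel directly.

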